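Park the bean doser's weighted handwheel

ROBOT

A 7-joint arm with a two-finger parallel gripper is mounted at the origin on the work surface. World frame = base frame: x ahead of the robot, y to its left, z up, the work surface at z = 0. Lengths are in m, angles in rad, forces in N, time in s.
With the tool pointing down it reaches from about 0.4 to 0.925 m from the base axis. Payload 4.1 kg.
Tool frame: the origin (TCP) lies at the very end of the fingers, on their centre line; the grasp point (between the pads) lies 19 mm behind it (r.grasp_offset is the distance from the TCP to the grasp point, in m); z points along the fingers, y is the direction in which the jaws open and shut (so a half turn about z gives the same grasp; the last joint's range is limited). The gripper opens to 85 mm and grips with 20 to 120 N. Pads are 22 mm wide; open, the fingers measure 114 mm over their backs; the gripper's body (76 mm by 85 mm) begins 54 mm behind the grasp point. The pads swing forward as they close: fully open they stand 13 mm farther back than shut.
Start: joints at [-1.274, 0.398, 0.045, 1.537, -0.019, 1.207, -0.051], TCP at [0.251, 0.6, 0.231] pointing down, gripper open.
Joint ranges: [-2.82, 2.82], [-0.49, 2.23], [-1.37, 1.46], [0, 2.46], [-1.36, 4.5], [0.23, 2], [-2.94, 2.94]. Speed limits (rad/s): [2.57, 2.57, 3.14, 3.14, 3.14, 3.14, 3.14].

INTERFACE

Orientations are given as a rotation vector (axis times angle).
In Python, from workcell import r gives the robot as it stands.
- The arm moves only by the tool jog_arm, never from a script. Its argument "targets" is a list that holds one entry, the list of rows, each a list of 5 numbers: the closure, from 0 (fully open) to 1 (shut), then the shift along the world's x, y, z in mm, then the turn about the world's z in degrees. In form: [[[fingers, dx, dy, dz, turn], ...]]. A call has exactly 10 rows; each row is the pose to reach, as a shift and turn from the pose commanded when the call began; what a row does not reach only later rows make up. A row lasts 1/10 s, in which the tool goes at most 50 mm and 8.59 degrees, less where a joint would pass 70% of its speed; a pose out of reach is approached as far as the arm can. A call with a gripper value outside its range is refused whole. The fingers move at their own pace and stop on an object; "squeeze" is the grip in N (left out, the last holds). Time passes only in rows, so rows that repeat a pose let the fingers close, or fill a call up. It gives the time, the measured TCP pose, the force and the opening at its end, in the units of the state.
- r.read_state(): the state, without advancing time (a new reading comes with each control period).
- r.get_image(name): name is "scene" or "side" or "wrist"; returns the picture (480x640x3 uint8, blue, green, red); there is no depth.
- r.get_calibration(name): a dict with "fx", "fy", "cx", "cy" (pixels), "k1" (the pictures are not rectified: a ray, as slopes to the right and down, at radius r is drawn at 1 + k1 r^2 times it, then the intrinsics apply), "extrinsics" (4x4, takes a point from camera to world coordinates); the wrist camera has in their place "hand_eye" (4x4, takes a point from camera to tool coordinates, whose origin is the TCP and whose axes are the flange's). Camera axes: x right, y up, looking along -z (the intrinsics and any distortion apply to the point x, -y, -z); pixel columns grow to the right and rows downward; lengths in m; the calibration is good to about 2 mm. A picture is of the moment at which its call begins: read the wrist's pose just before it. get_calibration takes no time and is no camera call.
- r.finish_job(): hands the job in, once; it reports no verdict.
Trained networks look in the newest picture that a camera, given by its name, has taken for a name from the list of things; names that differ only in an ending like _2 or _b are one class to them, and where a whole thing is asked for, a point or a joint stands for the part that bears it (a point fixed in the world has none). Each returns a list of dicts, best first, with "score" (0 to 1); they miss things now and then, are a little off and sometimes report something else, mostly with a low value. They report only what shows in the picture. A call takes as long as a camera call. They do not tell look-alikes from the thing itself.
- r.boxes_of(camera, name): "box" ([left, top, right, bottom] in pixels, round what is visible of it).
- r.cut_out(camera, name): "region" (480x640 bool, what is visible of it) and "box" ([left, top, right, bottom] in pixels, round what is visible of it).
- r.landmark_of(camera, name): "pixel" ([column, row] in pixels: a listed point, or the origin of a listed thing).
The state is a dict: "clock": time; "qpos": joint angles; "qd": joint speeds; "joint_efforts": joint torques, N m; "tool_pos": TCP position; "eef_rot": TCP orientation; "wrist_force": force on the tool from outside, world axes, zero at the start; "wrist_torque": the same for the moment, N m; "opening": finger opening in m.
Only numpy, scipy, OpenCV 4.12 (cv2) and the standard library are available. Lean on these libraries where they do the work, as an engineer would, in place of code of your own. Each camera call takes 0.05 s, during which the arm holds its last target.

TASK

The bean doser is about to be refilled. First press its loose catch plate down until it lies level and fully home in the tray, so that stray beans land on it; then turn the white handwheel by hand to feel where its hidden heavy side is, bring the heavy side straight down, and finish with the fingers still holding the wheel there. Leave the other things on the counter where they are.

Things in the scene. Friction and masses are not known exactly. Their poses are not given: they have to be found in the camera images.
- doser: Grey bean doser fixed to the counter: housing 150 x 100 x 150 mm (x, y, z) centred on the origin (at counter height), clear hopper of radius 47 mm on top up to 222 mm, handwheel on its -y side, square catch tray on its +y side under a small steel spout (80 mm above the counter, ends 80 mm from the origin). x level and square to the shaft, y along the shaft, z up.
- wheel: White handwheel, a flat disc 160 mm across and 24 mm thick, turning endlessly about its y axis (the level shaft; same direction as the doser's y). Origin at the disc's centre. Its z axis points to an orange stripe on the rim, which only shows the wheel's turn. A slug of about 0.5 kg is hidden inside, 55 mm from the centre, at an angle to the stripe that differs each time.
- shaft (a point): Point on the doser at the wheel's centre, 125 mm above the counter, 120 mm to the -y side of the doser's origin, axes as the doser's. 58 mm is free between disc and housing. A seal (about 0.34 N m of friction) is a little stronger than the slug's pull (about 0.27 N m): the wheel stays where left, but turns hard while the slug rises and easily while it sinks. The rim can be pinched across its faces.
- plate: Loose square aluminium catch plate with dark grooves, 110 x 110 x 8 mm, 0.2 kg, origin at the middle of its underside, z up. It starts standing 6 mm proud on two orange push-fit strips in the tray, its top 26 mm above the counter. The strips run along y, 36 mm to either side (x) of the middle; each gives way at about 4 N and stays down.
- tray_seat (a point): Middle of the tray's seat, 12 mm above the counter, 150 mm to the +y side of the doser's origin, axes as the doser's. The tray's rim is 20 mm high and leaves 2.5 mm of play around the plate; with the plate home its underside lies on the seat and its top is flush with the rim.
- board: Round cork board, 300 mm across and 8 mm thick, fixed at the left; four of the bystanders stand on it. Origin at the middle of its underside.
- tamper: Bystander: white tamper, 58 mm wide, 104 mm high, origin at the middle of its foot.
- basket: Bystander: steel filter basket, 68 mm wide, 24 mm high, origin at the middle of its underside.
- dosing_cup: Bystander: black cup, 62 mm wide, 60 mm high, origin at the middle of its underside.
- frosted_cup: Bystander: frosted cup, 72 mm wide, 70 mm high, origin at the middle of its underside.
- cup: Bystander: blue mug, 76 mm wide, 62 mm high, origin at the middle of its underside.
- jar: Bystander: brown coffee jar with a steel cap, 76 mm wide, 110 mm high, origin at the middle of its underside.
- scoop: Bystander: steel spoon, 170 mm long, lying flat along its x axis, origin at its middle.
Things that resemble listed ones, but are neither listed nor needed, are in the scene too. Of the things that look like the plate, the largest one is meant.

How it is judged:
By the outcome, as a careful person would: the job done as asked, in the order asked, and still so for the second after the job is handed in, while the arm keeps its last pose, push and grip.
It also fails if it takes over 72 s, if anything falls off the work surface, if the arm or the gripper's body presses on something with over 40 N, if the wrist force passes 120 N, or if a joint passes its speed limit or range.

## Working session

There is one attempt and no reset: what is moved stays moved. The work goes in short steps, Python scripts to look and compute and a tool call to move; the robot and the scene stay as the last step left them, time stands still between calls to the robot, and variables do not carry over. Pictures are saved under pics/ and viewed, and the job is handed in when it is done.

Besides the shell and the picture viewer there is one more tool, called after "Emit:" by a JSON object that holds its "api" and its "payload". jog_arm: Moves the arm, as the interface text tells. Its arguments: {"type":"object","properties":{"targets":{"type":"array","items":{"type":"array","items":{"type":"array","items":{"type":"number"}}}},"squeeze":{"type":"number"}},"required":["targets"]}

```bash
ls; mkdir -p pics; cat > h.py <<'E'
import numpy as np, cv2
from workcell import r
def save(n,name):
    im=r.get_image(n); cv2.imwrite(f'pics/{name}.png',im); return im
E
python3 - <<'E'
from h import *
s=r.read_state()
print({k:np.round(v,3) for k,v in s.items()})
for n in("scene","side","wrist"):
    save(n,n+"0"); print(n,r.get_calibration(n))
E
```

```text
pics
{'clock': np.float64(0.0), 'qpos': array([-1.274,  0.399,  0.045,  1.538, -0.019,  1.207, -0.051]), 'qd': array([-0.   ,  0.   ,  0.   ,  0.001,  0.   , -0.   , -0.001]), 'joint_efforts': array([ 1.0000e-03, -4.7512e+01,  1.3650e+00, -2.5422e+01,  1.1000e-02,
        9.0000e-03, -0.0000e+00]), 'tool_pos': array([0.25 , 0.599, 0.23 ]), 'eef_rot': array([-6.17e-01, -3.08e+00,  3.00e-03]), 'wrist_force': array([-0.166, -1.392, -0.198]), 'wrist_torque': array([0.017, 0.006, 0.026]), 'opening': np.float64(0.086)}
scene {'fx': 439.04966263587164, 'fy': 439.04966263587164, 'cx': 322.37487385121847, 'cy': 236.55688183835974, 'k1': -0.010739733151447096, 'extrinsics': array([[ 0.0525827 , -0.58729063,  0.80766625,  1.54941096],
       [ 0.99857503,  0.03830008, -0.03716201,  0.0086678 ],
       [-0.00910878,  0.80846943,  0.58846768,  0.79166884],
       [ 0.        ,  0.        ,  0.        ,  1.        ]])}
side {'fx': 476.57314718210756, 'fy': 476.57314718210756, 'cx': 326.8513928856751, 'cy': 249.88254781555494, 'k1': -0.0966334601923286, 'extrinsics': array([[ 0.73097048,  0.47660824, -0.488392  , -0.13797837],
       [-0.6822116 ,  0.52759345, -0.50619411, -0.69092806],
       [ 0.01641613,  0.70319964,  0.71080291,  1.10355887],
       [ 0.        ,  0.        ,  0.        ,  1.        ]])}
wrist {'fx': 356.76085229966316, 'fy': 356.76085229966316, 'cx': 318.69515924699004, 'cy': 232.48972564858042, 'k1': 0.020076022507904648, 'hand_eye': array([[-1.34590583e-04,  9.59361296e-01,  2.82180591e-01,
         7.25068261e-02],
       [ 9.99999847e-01,  2.80583963e-04, -4.76967009e-04,
        -4.28336107e-04],
       [-5.36759036e-04,  2.82180484e-01, -9.59361187e-01,
        -1.42880021e-01],
       [ 0.00000000e+00,  0.00000000e+00,  0.00000000e+00,
         1.00000000e+00]])}
```

View pics/scene0.png

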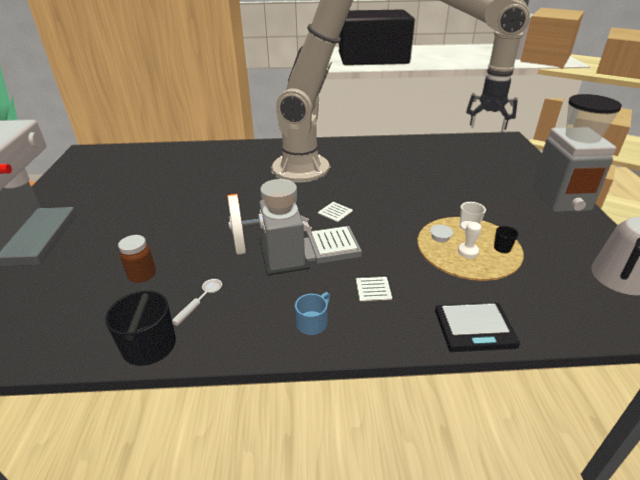

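View pics/side0.png

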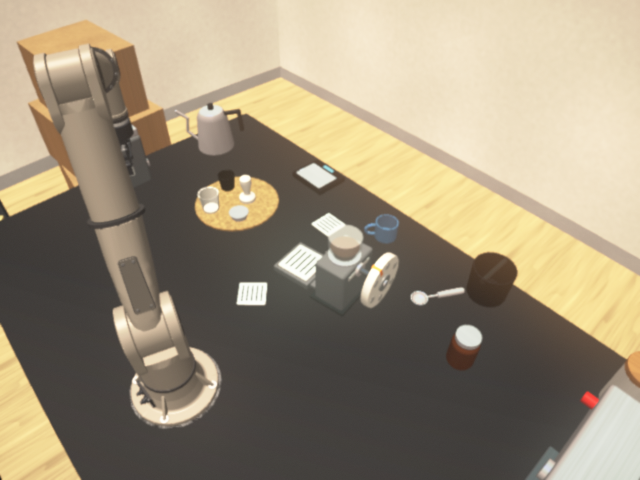

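View pics/wrist0.png

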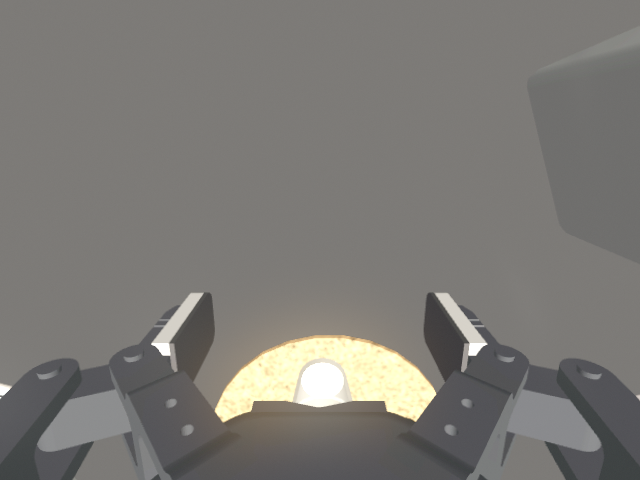

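The scene view shows the doser at about (283,235), the white wheel to its left at (236,224), and the tray with a grooved plate to its right at (335,242). Two smaller grooved look-alikes lie loose at (335,211) and (374,289). The plate in the tray under the spout is the largest, so it is the one meant. I'll enlarge it and measure.

```bash
cat >> h.py <<'E'
from scipy.optimize import least_squares
from scipy.spatial.transform import Rotation as R
def cam(n,state=None):
    c=r.get_calibration(n)
    if n=="wrist":
        T=np.eye(4);T[:3,:3]=R.from_rotvec(state['eef_rot']).as_matrix();T[:3,3]=state['tool_pos']
        c=dict(c);c['extrinsics']=T@c['hand_eye']
    return c
def proj(c,P):
    P=np.atleast_2d(P);E=np.linalg.inv(c['extrinsics'])
    p=P@E[:3,:3].T+E[:3,3]; x=p[:,0]/-p[:,2]; y=-p[:,1]/-p[:,2]
    f=1+c['k1']*(x*x+y*y)
    return np.c_[c['fx']*x*f+c['cx'],c['fy']*y*f+c['cy']]
def ray(c,uv):
    K=np.array([[c['fx'],0,c['cx']],[0,c['fy'],c['cy']],[0,0,1]])
    q=cv2.undistortPoints(np.array([[uv]],float),K,np.array([c['k1'],0,0,0,0]))[0,0]
    d=c['extrinsics'][:3,:3]@np.array([q[0],-q[1],-1]); return c['extrinsics'][:3,3],d/np.linalg.norm(d)
def onz(c,uv,z):
    o,d=ray(c,uv); return o+d*(z-o[2])/d[2]
def tri(obs):
    A=0;b=0
    for c,uv in obs:
        o,d=ray(c,uv);M=np.eye(3)-np.outer(d,d);A=A+M;b=b+M@o
    P=np.linalg.solve(A,b); return P,[float(np.linalg.norm(proj(c,P)[0]-uv)) for c,uv in obs]
E
python3 - <<'E'
from h import *
cs,cd=cam("scene"),cam("side")
for n in("shaft","tray_seat","wheel","plate","doser"):
    a=r.landmark_of("scene",n);b=r.landmark_of("side",n)
    print(n,[(np.round(x['pixel'],1).tolist(),round(x['score'],2)) for x in a],[(np.round(x['pixel'],1).tolist(),round(x['score'],2)) for x in b])
    if a and b:
        P,e=tri([(cs,a[0]['pixel']),(cd,b[0]['pixel'])]);print(P.round(4),np.round(e,1))
im=cv2.imread('pics/scene0.png');cv2.imwrite('pics/crop1.png',cv2.resize(im[165:315,210:410],None,fx=4,fy=4,interpolation=cv2.INTER_CUBIC))
im=cv2.imread('pics/side0.png');cv2.imwrite('pics/crop2.png',cv2.resize(im[200:320,220:420],None,fx=4,fy=4,interpolation=cv2.INTER_CUBIC))
E
```

```text
shaft [([233.9, 223.3], 0.8)] []
tray_seat [([330.0, 241.6], 0.83)] [([302.7, 264.6], 0.76), ([246.7, 199.1], 0.44)]
[0.5092 0.0821 0.0166] [1.3 1.2]
wheel [([236.4, 226.1], 0.77)] [([381.2, 279.5], 0.57)]
[ 0.5685 -0.1765  0.123 ] [0.2 0.2]
plate [([337.7, 214.1], 0.96), ([372.1, 289.3], 0.6), ([333.9, 240.9], 0.59), ([439.1, 237.1], 0.52)] [([253.4, 297.5], 0.8), ([303.2, 262.9], 0.7)]
[ 0.3281  0.1118 -0.0122] [1.8 2. ]
doser [([282.3, 250.7], 0.59)] [([342.2, 286.8], 0.75), ([212.9, 209.8], 0.5)]
[ 0.5401 -0.0601  0.0121] [0.6 0.6]
```

View pics/crop1.png

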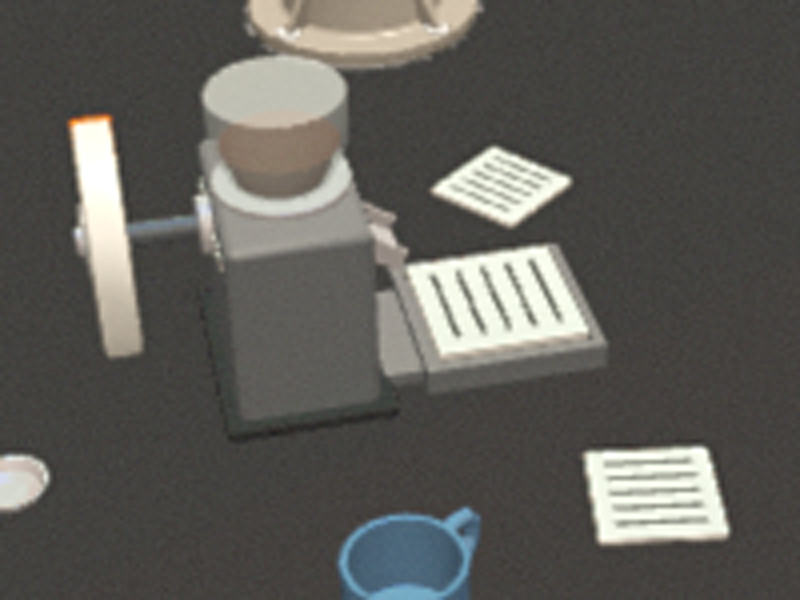

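View pics/crop2.png

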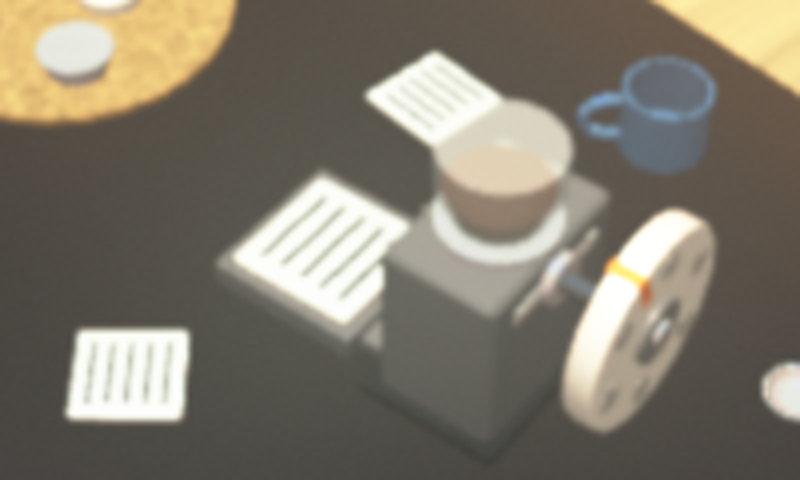

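```bash
cat > fit.py <<'E'
from h import *
cs,cd=cam("scene"),cam("side")
S=lambda x,y:(210+(x-.0)/4,165+y/4)
D=lambda x,y:(220+x/4,200+y/4)
# housing top corners local
hs={(75,50):(S(366,240),D(0,0) and None),(75,-50):(S(228,257),None),(-75,-50):(S(203,150),D(490,315)),}
H=[(cs,(75,50,150),S(366,240)),(cs,(75,-50,150),S(228,257)),(cd,(-75,-50,150),D(490,315)),(cd,(-75,50,150),D(385,258)),(cd,(75,-50,150),D(608,195)),
 (cs,(75,-50,0),S(238,420)),(cs,(75,50,0),S(380,400))]
P=[(cs,(-55,-55),S(408,263)),(cs,(-55,55),S(553,249)),(cs,(55,55),S(587,333)),(cs,(55,-55),S(440,357)),
 (cd,(-55,55),D(233,258)),(cd,(55,55),D(322,177)),(cd,(-55,-55),D(345,325))]
def tf(p,L): 
    c,s=np.cos(p[2]),np.sin(p[2]);L=np.array(L)/1000.
    return np.array([p[0]+c*L[0]-s*L[1],p[1]+s*L[0]+c*L[1],L[2]])
def fH(p): return np.concatenate([proj(c,tf(p,L))[0]-uv for c,L,uv in H])
def fP(p): return np.concatenate([proj(c,tf(p,(L[0],L[1],p[3]*1000)))[0]-uv for c,L,uv in P])
a=least_squares(fH,[.54,-.06,.0],loss='soft_l1');print("doser",a.x.round(4),np.rad2deg(a.x[2]),np.abs(a.fun).round(1))
b=least_squares(fP,[.51,.08,.0,.026]);print("plate",b.x.round(4),np.rad2deg(b.x[2]),np.abs(b.fun).round(1))
print("seat from doser",tf(a.x,(0,150,12)),"shaft",tf(a.x,(0,-120,125)))
E
python3 fit.py
```

```text
doser [ 0.5353 -0.0606  0.1929] 11.052165471849678 [1.7 3.4 1.9 2.  0.6 1.7 3.3 0.6 1.1 0.4 0.2 1.7 0.1 0.9]
plate [0.5135 0.0902 0.166  0.0229] 9.508482559896919 [0.1 1.1 1.2 0.1 0.4 0.2 0.4 0.4 0.4 0.5 0.1 0.2 0.8 0.6]
seat from doser [0.50657286 0.08662482 0.012     ] shaft [ 0.55833258 -0.17836751  0.125     ]
```

Crop check: the grooved plate in the tray is the largest of the three and sits under the spout, so it is confirmed. The doser yaw is about 10°. I'll move over the tray and refine with the wrist camera.

Emit:
{"api": "jog_arm", "payload": {"targets": [[[0.15,45,-20,5,-8],[0.15,60,-60,10,-16],[0.15,80,-105,20,-24],[0.15,105,-150,30,-32],[0.15,130,-195,40,-40],[0.15,155,-240,40,-48],[0.15,180,-285,40,-57],[0.15,205,-330,40,-57],[0.15,225,-375,40,-57],[0.15,245,-420,40,-57]]]}}

```text
clock: 1.65
tool_pos: [0.493, 0.1852, 0.2717]
eef_rot: [2.012, 2.412, 0.002]
wrist_force: [1.7, 0.3, -0.1]
opening: 0.0726
```

Emit:
{"api": "jog_arm", "payload": {"targets": [[[0.15,6,-45,0,0],[0.15,15,-90,0,0],[0.15,15,-90,0,0],[0.15,15,-90,0,0],[0.15,15,-90,0,0],[0.15,15,-90,0,0],[0.15,15,-90,0,0],[0.15,15,-90,0,0],[0.15,15,-90,0,0],[0.15,15,-90,0,0]]]}}

```text
clock: 2.65
tool_pos: [0.5073, 0.0972, 0.2713]
eef_rot: [2.012, 2.413, -0.0]
wrist_force: [-0.5, 1.4, -0.0]
opening: 0.0729
```

```bash
python3 - <<'E'
from h import *
import pickle
s=r.read_state();save("wrist","w1");pickle.dump(s,open('w1.pkl','wb'))
print({k:np.round(v,3) for k,v in s.items()}); c=cam("wrist",s)
print(proj(c,[[.5135,.0902,.026],[.5364,-.06,.15],[.5627,-.177,.125]]).round())
for n in("plate","tray_seat"):
  print([(np.round(x['pixel'],1).tolist(),onz(c,x['pixel'],.026 if n=="plate" else .012).round(4),round(x['score'],2)) for x in r.landmark_of("wrist",n)])
E
```

```text
{'clock': np.float64(2.65), 'qpos': array([-0.736,  0.141,  0.518,  1.807, -0.074,  1.213, -0.015]), 'qd': array([ 0.002,  0.   ,  0.003,  0.001, -0.001,  0.   ,  0.001]), 'joint_efforts': array([-7.2000e-02, -2.8741e+01,  2.0660e+00, -2.5445e+01,  6.0000e-03,
        1.0000e-03, -0.0000e+00]), 'tool_pos': array([0.507, 0.097, 0.271]), 'eef_rot': array([ 2.012,  2.413, -0.   ]), 'wrist_force': array([-0.49 ,  1.413, -0.007]), 'wrist_torque': array([-0.003, -0.025,  0.014]), 'opening': np.float64(0.073)}
[[324. 203.]
 [320. 399.]
 [324. 477.]]
[([324.4, 204.0], array([0.5144, 0.089 , 0.026 ]), 0.92), ([168.9, 152.5], array([0.342 , 0.1139, 0.026 ]), 0.7), ([505.2, 148.6], array([0.6909, 0.1815, 0.026 ]), 0.62)]
[]
```

View pics/w1.png

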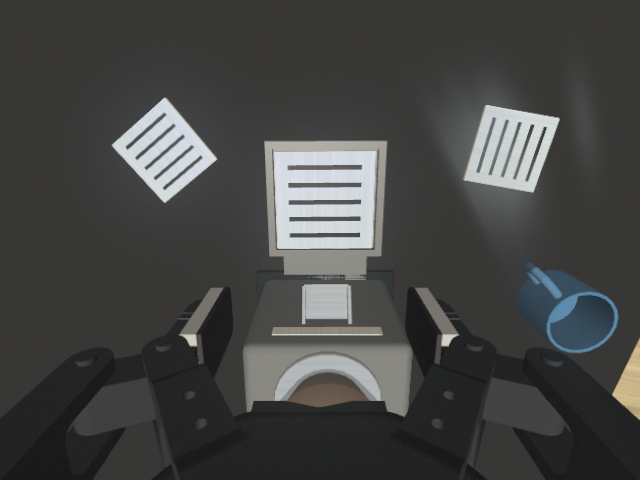

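The wrist view shows the tray plate at (324,204), squared to the gripper. Its centre is (0.514, 0.089), which agrees with the two-view fit. The smaller look-alikes are at (165,150) and (511,148). The fingers are about 73 mm apart, so one sits over each strip. Descending.

Emit:
{"api": "jog_arm", "payload": {"targets": [[[0.15,7,-8,-45,0],[0.15,7,-8,-90,0],[0.15,7,-8,-135,0],[0.15,7,-8,-180,0],[0.15,7,-8,-215,0],[0.15,7,-8,-230,0],[0.15,7,-8,-236,0],[0.15,7,-8,-239,0],[0.15,7,-8,-240,0],[0.15,7,-8,-240,0]]]}}

```text
clock: 3.8
tool_pos: [0.5153, 0.0893, 0.0324]
eef_rot: [2.012, 2.412, 0.003]
wrist_force: [-1.2, 0.1, 0.6]
opening: 0.0726
```

Emit:
{"api": "jog_arm", "payload": {"targets": [[[0.15,0,0,-1,0],[0.15,0,0,-2,0],[0.15,0,0,-3,0],[0.15,0,0,-4,0],[0.15,0,0,-5,0],[0.15,0,0,-6,0],[0.15,0,0,-7,0],[0.15,0,0,-8,0],[0.15,0,0,-8,0],[0.15,0,0,-8,0]]]}}

```text
clock: 4.8
tool_pos: [0.5144, 0.089, 0.0233]
eef_rot: [2.012, 2.412, 0.0]
wrist_force: [-0.9, -0.5, -0.9]
opening: 0.0728
```

Emit:
{"api": "jog_arm", "payload": {"targets": [[[0.15,0,0,-1,0],[0.15,0,0,-2,0],[0.15,0,0,-3,0],[0.15,0,0,-4,0],[0.15,0,0,-5,0],[0.15,0,0,-6,0],[0.15,0,0,-7,0],[0.15,0,0,-7,0],[0.15,0,0,-7,0],[0.15,0,0,-7,0]]]}}

```text
clock: 5.8
tool_pos: [0.5144, 0.089, 0.0166]
eef_rot: [-2.013, -2.412, -0.0]
wrist_force: [-2.3, 0.0, 5.0]
opening: 0.0727
```

Emit:
{"api": "jog_arm", "payload": {"targets": [[[0.15,0,0,-1,0],[0.15,0,0,-2,0],[0.15,0,0,-3,0],[0.15,0,0,-4,0],[0.15,0,0,-5,0],[0.15,0,0,-5.5,0],[0.15,0,0,-6,0],[0.15,0,0,-6.5,0],[0.15,0,0,-6.5,0],[0.15,0,0,-6.5,0]]]}}

```text
clock: 6.8
tool_pos: [0.5144, 0.089, 0.0115]
eef_rot: [-2.012, -2.411, -0.001]
wrist_force: [-5.4, 0.1, 18.0]
opening: 0.0723
```

Emit:
{"api": "jog_arm", "payload": {"targets": [[[0.15,0,0,-0.5,0],[0.15,0,0,-1,0],[0.15,0,0,-1.5,0],[0.15,0,0,-2,0],[0.15,0,0,-2,0],[0.15,0,0,-2,0],[0.15,0,0,-2,0],[0.15,0,0,-2,0],[0.15,0,0,-2,0],[0.15,0,0,-2,0]]]}}

```text
clock: 7.8
tool_pos: [0.5145, 0.0891, 0.0114]
eef_rot: [-2.011, -2.41, -0.002]
wrist_force: [-10.2, -1.8, 37.3]
opening: 0.0727
```

It has bottomed out: 37 N with no further travel. Raising to check.

Emit:
{"api": "jog_arm", "payload": {"targets": [[[0.15,0,0,10,0],[0.15,0,0,50,0],[0.15,0,0,100,0],[0.15,0,0,150,0],[0.15,0,0,200,0],[0.15,0,0,240,0],[0.15,-7,8,262,0],[0.15,-7,8,262,0],[0.0,-7,8,262,0],[0.0,-7,8,262,0]]]}}

```text
clock: 8.8
tool_pos: [0.5065, 0.0966, 0.2682]
eef_rot: [-2.012, -2.411, 0.004]
wrist_force: [-0.3, -0.5, -0.6]
opening: 0.0852
```

```bash
python3 - <<'E'
from h import *
import pickle
s=r.read_state();im=save("wrist","w2");i2=save("scene","s2");i3=save("side","d2")
print(s['tool_pos'],s['wrist_force'])
a=cv2.imread('pics/w1.png')[130:280,250:400];b=im[130:280,250:400]
t=cv2.resize(np.hstack([a,b]),None,fx=2.6,fy=2.6,interpolation=2)
a=cv2.resize(i2[215:275,290:370],None,fx=4.8,fy=4.8,interpolation=2);b=cv2.resize(i3[235:290,265:345],None,fx=4.8,fy=4.8,interpolation=2)
w=np.zeros((290,780,3),np.uint8);w[:288,:384]=a;w[:264,390:774]=b
cv2.imwrite('pics/cmp.png',np.vstack([t[:,:780],w]))
E
```

```text
[0.50652854 0.09659686 0.26821354] [-0.27089418 -0.47777486 -0.60420348]
```

View pics/cmp.png

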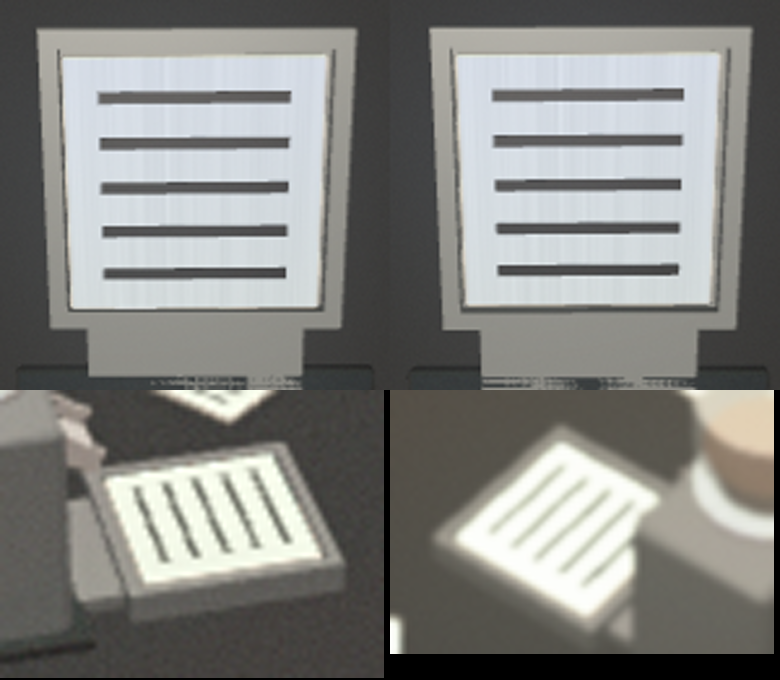

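The plate now sits inside the rim on all sides and looks level: the rim is visible all round in the lower-left crop, where before it stood proud. Now to the wheel.

Emit:
{"api": "jog_arm", "payload": {"targets": [[[0,5,-25,20,8],[0,10,-50,32,16],[0,16,-85,32,24],[0,22,-120,32,32],[0,28,-150,32,40],[0,34,-180,32,48],[0,40,-210,32,56],[0,46,-235,32,64],[0,52,-260,32,72],[0,56,-273,32,80]]]}}

```text
clock: 9.95
tool_pos: [0.5628, -0.1791, 0.3008]
eef_rot: [0.012, -3.14, 0.002]
wrist_force: [-0.7, 0.4, -0.9]
opening: 0.0856
```

Emit:
{"api": "jog_arm", "payload": {"targets": [[[0,0,0,0,8],[0,0,0,0,10],[0,0,0,0,10],[0,0,0,0,10],[0,0,0,0,10],[0,0,0,0,10],[0,0,0,0,10],[0,0,0,0,10],[0,0,0,0,10],[0,0,0,0,10]]]}}

```text
clock: 10.95
tool_pos: [0.5634, -0.1759, 0.3019]
eef_rot: [-0.283, 3.129, 0.0]
wrist_force: [-0.4, -0.0, 0.3]
opening: 0.0857
```

```bash
python3 - <<'E'
from h import *
import pickle
s=r.read_state();save("wrist","w3");pickle.dump(s,open('w3.pkl','wb'))
print({k:np.round(v,3) for k,v in s.items()}); c=cam("wrist",s)
print(proj(c,[[.5623,-.1767,.205],[.5623,-.1767,.125]]).round())
for n in("wheel","shaft"):
  print([(np.round(x['pixel'],1).tolist(),onz(c,x['pixel'],.125).round(4),round(x['score'],2)) for x in r.landmark_of("wrist",n)])
E
```

```text
{'clock': np.float64(10.95), 'qpos': array([-0.193,  0.276,  0.533,  1.597, -0.144,  1.308,  2.112]), 'qd': array([ 0.001,  0.001, -0.   , -0.   ,  0.001, -0.001, -0.   ]), 'joint_efforts': array([-1.3000e-02, -3.6822e+01,  4.3030e+00, -2.6030e+01,  1.1000e-02,
        1.0000e-03, -0.0000e+00]), 'tool_pos': array([ 0.563, -0.176,  0.302]), 'eef_rot': array([-0.283,  3.129,  0.   ]), 'wrist_force': array([-0.401, -0.033,  0.272]), 'wrist_torque': array([ 0.003,  0.016, -0.014]), 'opening': np.float64(0.086)}
[[318. 234.]
 [318. 209.]]
[([318.6, 213.5], array([ 0.5666, -0.1752,  0.125 ]), 0.62)]
[]
```

View pics/w3.png

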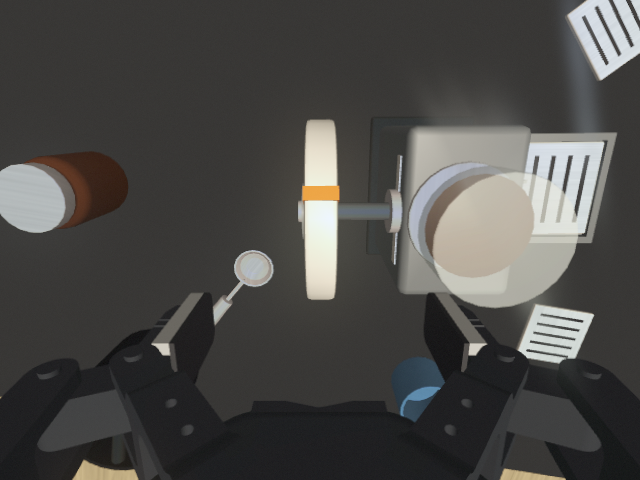

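```bash
cat > wf.py <<'E'
from h import *
import pickle
s=pickle.load(open('w3.pkl','rb'));c=cam("wrist",s)
im=cv2.imread('pics/w3.png')
hsv=cv2.cvtColor(im,cv2.COLOR_BGR2HSV)
o=(hsv[...,1]>150)&(hsv[...,2]>150)&(hsv[...,0]>5)&(hsv[...,0]<25);o[:150]=0;o[230:]=0;o[:,:290]=0;o[:,350:]=0
yy,xx=np.nonzero(o);print("stripe",xx.min(),xx.max(),yy.min(),yy.max())
g=im.astype(int).min(2);m=(g>130);m[:, :295]=0;m[:,345:]=0;m[:100]=0;m[310:]=0
yy,xx=np.nonzero(m);print("rim",xx.min(),xx.max(),yy.min(),yy.max())
for row in(125,140,160,250,270,285,295):
    q=np.nonzero(m[row])[0];print(row,q.min() if len(q) else 0,q.max() if len(q) else 0)
def disc(p,yaw):
    t=np.linspace(0,2*np.pi,360);u=np.array([np.cos(yaw),np.sin(yaw),0]);v=np.array([-np.sin(yaw),np.cos(yaw),0])
    out=[]
    for w in(-.012,.012):
        out.append(np.array([p[0],p[1],.125])+.08*(np.cos(t)[:,None]*u+np.sin(t)[:,None]*[0,0,1])+w*v)
    return np.vstack(out)
for p in([.5623,-.1767],[.5653,-.1747]):
  for yaw in (.16,.18,.2):
    q=proj(c,disc(p,yaw));print(p,yaw,q.min(0).round(1),q.max(0).round(1))
E
python3 wf.py
```

```text
stripe 303 338 186 200
rim 298 337 120 299
125 307 333
140 306 335
160 305 336
250 305 336
270 306 336
285 306 335
295 308 333
[0.5623, -0.1767] 0.16 [300.5 116.4] [336.  297.7]
[0.5623, -0.1767] 0.18 [300.3 116.6] [335.  297.5]
[0.5623, -0.1767] 0.2 [299.3 116.4] [334.9 297.7]
[0.5653, -0.1747] 0.16 [302.6 120.5] [338.  301.1]
[0.5653, -0.1747] 0.18 [302.5 120.8] [337.  300.9]
[0.5653, -0.1747] 0.2 [301.4 120.5] [336.8 301.1]
```

The wheel centre comes out at (0.564, −0.174), with the stripe about 20° to the base side of the top. I'll grasp the base-side rim at −60° from the top.

Emit:
{"api": "jog_arm", "payload": {"targets": [[[0,-30,-4,-20,0],[0,-57,-9,-60,0],[0,-57,-9,-105,0],[0,-57,-9,-145,0],[0,-57,-9,-160,0],[0,-57,-9,-162,0],[0,-57,-9,-162,0],[0.5,-57,-9,-162,0],[0.8,-57,-9,-162,0],[0.8,-57,-9,-162,0]]], "squeeze": 30}}

```text
clock: 12.1
tool_pos: [0.5071, -0.1852, 0.1409]
eef_rot: [-0.283, 3.127, -0.0]
wrist_force: [-0.7, 0.6, -0.2]
opening: 0.0441
```

```bash
python3 - <<'E'
from h import *
s=r.read_state();save("wrist","w4")
print({k:np.round(v,3) for k,v in s.items() if k!='qd'})
s=r.read_state();print({k:np.round(v,3) for k,v in s.items() if k!='qd'})
E
```

```text
{'clock': np.float64(12.1), 'qpos': array([-0.152,  0.327,  0.514,  1.914, -0.197,  0.948,  2.206]), 'joint_efforts': array([ 8.0000e-03, -3.5488e+01,  4.7060e+00, -2.1767e+01,  9.0000e-03,
       -9.0000e-03, -1.0000e-03]), 'tool_pos': array([ 0.507, -0.185,  0.141]), 'eef_rot': array([-0.283,  3.127, -0.   ]), 'wrist_force': array([-0.68 ,  0.648, -0.194]), 'wrist_torque': array([0.027, 0.028, 0.042]), 'opening': np.float64(0.044)}
{'clock': np.float64(12.15), 'qpos': array([-0.152,  0.328,  0.514,  1.914, -0.197,  0.948,  2.206]), 'joint_efforts': array([ 6.0000e-03, -3.5546e+01,  4.7140e+00, -2.1779e+01,  9.0000e-03,
       -8.0000e-03, -0.0000e+00]), 'tool_pos': array([ 0.507, -0.185,  0.141]), 'eef_rot': array([-0.283,  3.127, -0.   ]), 'wrist_force': array([0.457, 0.021, 0.6  ]), 'wrist_torque': array([-0.023, -0.03 , -0.028]), 'opening': np.float64(0.036)}
```

View pics/w4.png

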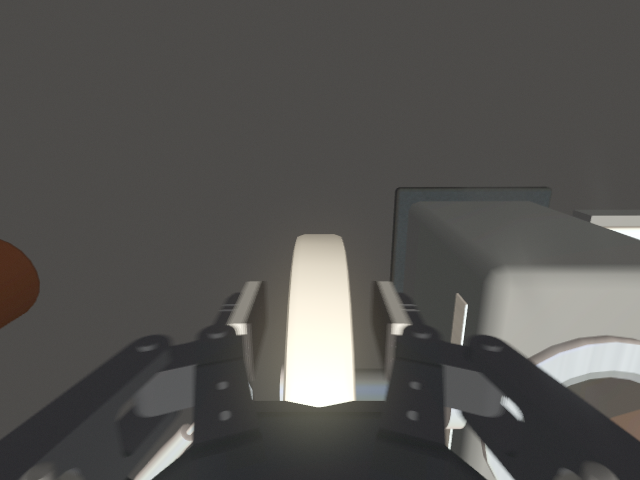

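The pads (columns 262 and 375) sit evenly either side of the rim (287–354). I'll close on it and work out the arc increments.

Emit:
{"api": "jog_arm", "payload": {"targets": [[[0.9,0,0,0,0],[0.9,0,0,0,0],[0.9,0,0,0,0],[0.9,0,0,0,0],[0.9,0,0,0,0],[0.9,0,0,0,0],[0.9,0,0,0,0],[0.9,0,0,0,0],[0.9,0,0,0,0],[0.9,0,0,0,0]]], "squeeze": 30}}

```text
clock: 13.15
tool_pos: [0.5066, -0.1852, 0.1403]
eef_rot: [-0.283, 3.128, -0.0]
wrist_force: [-0.8, 0.5, 5.1]
opening: 0.0237
```

```bash
cat > arc.py <<'E'
import numpy as np,sys,json
a0,a1=float(sys.argv[1]),float(sys.argv[2]);rho=float(sys.argv[3]) if len(sys.argv)>3 else 68;n=int(sys.argv[4]) if len(sys.argv)>4 else 10
a=np.deg2rad(np.linspace(a0,a1,n+1)[1:]);b=np.deg2rad(a0);y=np.deg2rad(10.3)
d=rho*(np.sin(a)-np.sin(b));z=rho*(np.cos(a)-np.cos(b))
print(json.dumps([[0.9,round(x*np.cos(y),1),round(x*np.sin(y),1),round(w,1),0] for x,w in zip(d,z)]))
E
cat > rd.py <<'E'
from h import *
import json
s=r.read_state();d={k:np.array(v).tolist() for k,v in s.items()}
open('log.jsonl','a').write(json.dumps(d)+'\n')
print({k:np.round(s[k],3).tolist() for k in('clock','tool_pos','wrist_force','wrist_torque','joint_efforts')})
E
python3 rd.py
for a in -58 -38 -18 2 22 42; do python3 arc.py $a $((a+20)); done
```

```text
{'clock': 13.15, 'tool_pos': [0.507, -0.185, 0.14], 'wrist_force': [-0.76, 0.453, 5.091], 'wrist_torque': [-0.026, 0.099, 0.069], 'joint_efforts': [-0.188, -32.888, 4.111, -20.306, -0.157, -0.251, -0.113]}
[[0.9, 1.3, 0.2, 2.0, 0], [0.9, 2.6, 0.5, 3.9, 0], [0.9, 4.0, 0.7, 5.8, 0], [0.9, 5.5, 1.0, 7.7, 0], [0.9, 7.0, 1.3, 9.5, 0], [0.9, 8.6, 1.6, 11.2, 0], [0.9, 10.3, 1.9, 12.9, 0], [0.9, 12.0, 2.2, 14.5, 0], [0.9, 13.7, 2.5, 16.1, 0], [0.9, 15.5, 2.8, 17.6, 0]]
[[0.9, 1.9, 0.3, 1.4, 0], [0.9, 3.8, 0.7, 2.8, 0], [0.9, 5.7, 1.0, 4.1, 0], [0.9, 7.7, 1.4, 5.3, 0], [0.9, 9.8, 1.8, 6.5, 0], [0.9, 11.9, 2.2, 7.5, 0], [0.9, 14.0, 2.5, 8.5, 0], [0.9, 16.1, 2.9, 9.5, 0], [0.9, 18.3, 3.3, 10.3, 0], [0.9, 20.5, 3.7, 11.1, 0]]
[[0.9, 2.2, 0.4, 0.7, 0], [0.9, 4.5, 0.8, 1.3, 0], [0.9, 6.8, 1.2, 1.8, 0], [0.9, 9.1, 1.6, 2.3, 0], [0.9, 11.4, 2.1, 2.7, 0], [0.9, 13.7, 2.5, 3.0, 0], [0.9, 16.0, 2.9, 3.2, 0], [0.9, 18.3, 3.3, 3.3, 0], [0.9, 20.7, 3.8, 3.3, 0], [0.9, 23.0, 4.2, 3.3, 0]]
[[0.9, 2.3, 0.4, -0.1, 0], [0.9, 4.7, 0.8, -0.3, 0], [0.9, 7.0, 1.3, -0.6, 0], [0.9, 9.3, 1.7, -1.0, 0], [0.9, 11.6, 2.1, -1.4, 0], [0.9, 13.9, 2.5, -2.0, 0], [0.9, 16.1, 2.9, -2.6, 0], [0.9, 18.3, 3.3, -3.3, 0], [0.9, 20.5, 3.7, -4.1, 0], [0.9, 22.7, 4.1, -4.9, 0]]
[[0.9, 2.1, 0.4, -0.9, 0], [0.9, 4.3, 0.8, -1.9, 0], [0.9, 6.3, 1.2, -3.0, 0], [0.9, 8.4, 1.5, -4.2, 0], [0.9, 10.4, 1.9, -5.4, 0], [0.9, 12.3, 2.2, -6.7, 0], [0.9, 14.3, 2.6, -8.0, 0], [0.9, 16.1, 2.9, -9.5, 0], [0.9, 17.9, 3.3, -11.0, 0], [0.9, 19.7, 3.6, -12.5, 0]]
[[0.9, 1.7, 0.3, -1.6, 0], [0.9, 3.4, 0.6, -3.3, 0], [0.9, 5.0, 0.9, -5.0, 0], [0.9, 6.5, 1.2, -6.8, 0], [0.9, 8.0, 1.4, -8.7, 0], [0.9, 9.4, 1.7, -10.6, 0], [0.9, 10.7, 1.9, -12.5, 0], [0.9, 12.0, 2.2, -14.5, 0], [0.9, 13.2, 2.4, -16.5, 0], [0.9, 14.3, 2.6, -18.6, 0]]
```

Gripped: the opening is 23.7 mm, which matches the 24 mm disc. Sweeping the wheel forward in 20° steps.

Emit:
{"api": "jog_arm", "payload": {"targets": [[[0.9,1.3,0.2,2.0,0],[0.9,2.6,0.5,3.9,0],[0.9,4.0,0.7,5.8,0],[0.9,5.5,1.0,7.7,0],[0.9,7.0,1.3,9.5,0],[0.9,8.6,1.6,11.2,0],[0.9,10.3,1.9,12.9,0],[0.9,12.0,2.2,14.5,0],[0.9,13.7,2.5,16.1,0],[0.9,15.5,2.8,17.6,0]]], "squeeze": 40}}

```text
clock: 14.15
tool_pos: [0.5154, -0.1835, 0.1531]
eef_rot: [0.28, -3.115, -0.0]
wrist_force: [-4.6, -5.5, -15.4]
opening: 0.0232
```

```bash
python3 rd.py
```

```text
{'clock': 14.15, 'tool_pos': [0.515, -0.183, 0.153], 'wrist_force': [-4.595, -5.529, -15.396], 'wrist_torque': [-1.248, 1.277, 0.232], 'joint_efforts': [-3.429, -44.326, 2.705, -29.998, -2.111, -0.79, -0.135]}
```

Emit:
{"api": "jog_arm", "payload": {"targets": [[[0.9,1.9,0.3,1.4,0],[0.9,3.8,0.7,2.8,0],[0.9,5.7,1.0,4.1,0],[0.9,7.7,1.4,5.3,0],[0.9,9.8,1.8,6.5,0],[0.9,11.9,2.2,7.5,0],[0.9,14.0,2.5,8.5,0],[0.9,16.1,2.9,9.5,0],[0.9,18.3,3.3,10.3,0],[0.9,20.5,3.7,11.1,0]]]}}

```text
clock: 15.15
tool_pos: [0.532, -0.1804, 0.1647]
eef_rot: [0.277, -3.107, -0.004]
wrist_force: [-16.3, -2.6, -2.1]
opening: 0.0238
```

```bash
python3 rd.py
```

```text
{'clock': 15.15, 'tool_pos': [0.532, -0.18, 0.165], 'wrist_force': [-16.33, -2.59, -2.052], 'wrist_torque': [-1.075, 3.296, 0.193], 'joint_efforts': [-4.255, -40.188, 1.374, -31.429, -2.985, -4.009, -0.184]}
```

Emit:
{"api": "jog_arm", "payload": {"targets": [[[0.9,2.2,0.4,0.7,0],[0.9,4.5,0.8,1.3,0],[0.9,6.8,1.2,1.8,0],[0.9,9.1,1.6,2.3,0],[0.9,11.4,2.1,2.7,0],[0.9,13.7,2.5,3.0,0],[0.9,16.0,2.9,3.2,0],[0.9,18.3,3.3,3.3,0],[0.9,20.7,3.8,3.3,0],[0.9,23.0,4.2,3.3,0]]], "squeeze": 25}}

```text
clock: 16.15
tool_pos: [0.5568, -0.1758, 0.1703]
eef_rot: [0.278, -3.111, -0.005]
wrist_force: [-16.4, -0.4, 7.1]
opening: 0.0236
```

```bash
python3 rd.py
```

```text
{'clock': 16.15, 'tool_pos': [0.557, -0.176, 0.17], 'wrist_force': [-16.358, -0.383, 7.087], 'wrist_torque': [-0.536, 3.483, 0.193], 'joint_efforts': [-3.034, -37.571, 2.147, -28.526, -2.479, -4.593, -0.159]}
```

Emit:
{"api": "jog_arm", "payload": {"targets": [[[0.9,2.3,0.4,-0.1,0],[0.9,4.7,0.8,-0.3,0],[0.9,7.0,1.3,-0.6,0],[0.9,9.3,1.7,-1.0,0],[0.9,11.6,2.1,-1.4,0],[0.9,13.9,2.5,-2.0,0],[0.9,16.1,2.9,-2.6,0],[0.9,18.3,3.3,-3.3,0],[0.9,20.5,3.7,-4.1,0],[0.9,22.7,4.1,-4.9,0]]]}}

```text
clock: 17.15
tool_pos: [0.5824, -0.1711, 0.167]
eef_rot: [0.28, -3.117, -0.004]
wrist_force: [-12.7, -0.1, 11.2]
opening: 0.0234
```

```bash
python3 rd.py
```

```text
{'clock': 17.15, 'tool_pos': [0.582, -0.171, 0.167], 'wrist_force': [-12.743, -0.056, 11.176], 'wrist_torque': [-0.266, 2.904, 0.162], 'joint_efforts': [-1.85, -38.133, 3.454, -25.74, -1.731, -3.792, -0.125]}
```

Emit:
{"api": "jog_arm", "payload": {"targets": [[[0.9,2.1,0.4,-0.9,0],[0.9,4.3,0.8,-1.9,0],[0.9,6.3,1.2,-3.0,0],[0.9,8.4,1.5,-4.2,0],[0.9,10.4,1.9,-5.4,0],[0.9,12.3,2.2,-6.7,0],[0.9,14.3,2.6,-8.0,0],[0.9,16.1,2.9,-9.5,0],[0.9,17.9,3.3,-11.0,0],[0.9,19.7,3.6,-12.5,0]]]}}

```text
clock: 18.15
tool_pos: [0.6046, -0.1671, 0.1555]
eef_rot: [0.281, -3.122, -0.003]
wrist_force: [-9.2, 0.3, 11.6]
opening: 0.0236
```

```bash
python3 rd.py
```

```text
{'clock': 18.15, 'tool_pos': [0.605, -0.167, 0.156], 'wrist_force': [-9.231, 0.329, 11.581], 'wrist_torque': [-0.206, 2.194, 0.101], 'joint_efforts': [-0.968, -39.669, 4.591, -23.533, -1.197, -2.933, -0.119]}
```

Emit:
{"api": "jog_arm", "payload": {"targets": [[[0.9,1.7,0.3,-1.6,0],[0.9,3.4,0.6,-3.3,0],[0.9,5.0,0.9,-5.0,0],[0.9,6.5,1.2,-6.8,0],[0.9,8.0,1.4,-8.7,0],[0.9,9.4,1.7,-10.6,0],[0.9,10.7,1.9,-12.5,0],[0.9,12.0,2.2,-14.5,0],[0.9,13.2,2.4,-16.5,0],[0.9,14.3,2.6,-18.6,0]]]}}

```text
clock: 19.15
tool_pos: [0.6208, -0.1641, 0.1376]
eef_rot: [0.283, -3.126, -0.002]
wrist_force: [-5.8, 1.8, 11.2]
opening: 0.0236
```

```bash
python3 rd.py; python3 - <<'E'
from h import *
im=save("wrist","w5"); s=save("side","d5")
cv2.imwrite('pics/d5c.png',np.hstack([cv2.resize(s[220:330,310:430],None,fx=4,fy=4,interpolation=2),cv2.resize(im,(320,440))]))
E
for a in 62 42 22 2 -18 -38; do python3 arc.py $a $((a-20)); done
```

```text
{'clock': 19.15, 'tool_pos': [0.621, -0.164, 0.138], 'wrist_force': [-5.753, 1.832, 11.243], 'wrist_torque': [-0.033, 1.583, 0.104], 'joint_efforts': [-0.307, -41.214, 5.505, -21.552, -0.738, -2.033, -0.105]}
[[0.9, -1.1, -0.2, 2.1, 0], [0.9, -2.3, -0.4, 4.1, 0], [0.9, -3.6, -0.7, 6.1, 0], [0.9, -4.9, -0.9, 8.0, 0], [0.9, -6.4, -1.2, 9.9, 0], [0.9, -7.8, -1.4, 11.8, 0], [0.9, -9.4, -1.7, 13.6, 0], [0.9, -10.9, -2.0, 15.3, 0], [0.9, -12.6, -2.3, 17.0, 0], [0.9, -14.3, -2.6, 18.6, 0]]
[[0.9, -1.8, -0.3, 1.6, 0], [0.9, -3.6, -0.7, 3.1, 0], [0.9, -5.4, -1.0, 4.5, 0], [0.9, -7.4, -1.3, 5.8, 0], [0.9, -9.3, -1.7, 7.1, 0], [0.9, -11.3, -2.1, 8.4, 0], [0.9, -13.4, -2.4, 9.5, 0], [0.9, -15.4, -2.8, 10.6, 0], [0.9, -17.6, -3.2, 11.6, 0], [0.9, -19.7, -3.6, 12.5, 0]]
[[0.9, -2.2, -0.4, 0.9, 0], [0.9, -4.4, -0.8, 1.6, 0], [0.9, -6.6, -1.2, 2.3, 0], [0.9, -8.9, -1.6, 2.9, 0], [0.9, -11.2, -2.0, 3.5, 0], [0.9, -13.4, -2.4, 3.9, 0], [0.9, -15.8, -2.9, 4.3, 0], [0.9, -18.1, -3.3, 4.6, 0], [0.9, -20.4, -3.7, 4.8, 0], [0.9, -22.7, -4.1, 4.9, 0]]
[[0.9, -2.3, -0.4, 0.0, 0], [0.9, -4.7, -0.8, 0.0, 0], [0.9, -7.0, -1.3, -0.1, 0], [0.9, -9.3, -1.7, -0.3, 0], [0.9, -11.6, -2.1, -0.6, 0], [0.9, -14.0, -2.5, -1.0, 0], [0.9, -16.2, -3.0, -1.4, 0], [0.9, -18.5, -3.4, -2.0, 0], [0.9, -20.8, -3.8, -2.6, 0], [0.9, -23.0, -4.2, -3.3, 0]]
[[0.9, -2.2, -0.4, -0.8, 0], [0.9, -4.4, -0.8, -1.6, 0], [0.9, -6.5, -1.2, -2.6, 0], [0.9, -8.7, -1.6, -3.6, 0], [0.9, -10.7, -2.0, -4.6, 0], [0.9, -12.8, -2.3, -5.8, 0], [0.9, -14.8, -2.7, -7.0, 0], [0.9, -16.7, -3.0, -8.3, 0], [0.9, -18.7, -3.4, -9.7, 0], [0.9, -20.5, -3.7, -11.1, 0]]
[[0.9, -1.8, -0.3, -1.5, 0], [0.9, -3.6, -0.7, -3.1, 0], [0.9, -5.3, -1.0, -4.7, 0], [0.9, -6.9, -1.3, -6.3, 0], [0.9, -8.5, -1.6, -8.1, 0], [0.9, -10.1, -1.8, -9.9, 0], [0.9, -11.5, -2.1, -11.7, 0], [0.9, -12.9, -2.4, -13.6, 0], [0.9, -14.3, -2.6, -15.6, 0], [0.9, -15.5, -2.8, -17.6, 0]]
```

View pics/d5c.png

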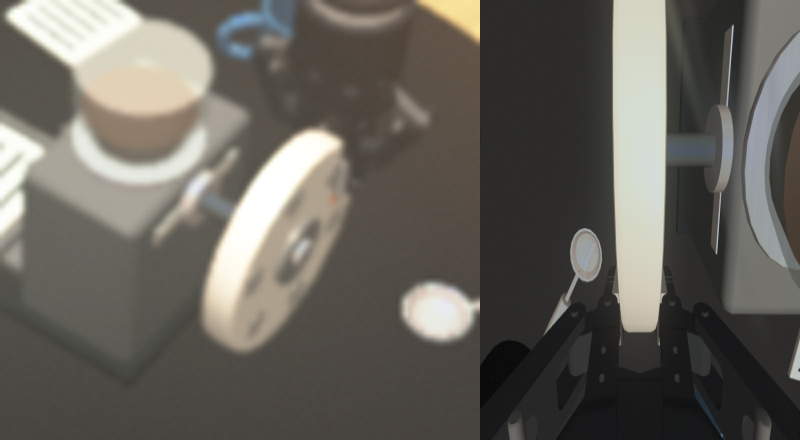

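```bash
cat > an.py <<'E'
from h import *
import json
C=np.array([.564,-.174,.125]);yaw=np.deg2rad(10.3)
u=np.array([np.cos(yaw),np.sin(yaw),0]);v=np.array([-np.sin(yaw),np.cos(yaw),0])
def rows():
    return [json.loads(l) for l in open('log.jsonl')]
def feat(s,h,go=.021):
    p=np.array(s['tool_pos']);F=np.array(s['wrist_force']);M=np.array(s['wrist_torque'])
    Rm=R.from_rotvec(s['eef_rot']).as_matrix()
    g=p-Rm[:,2]*go; d=g-C; a=np.arctan2(d@u,d[2]);rho=np.hypot(d@u,d[2])
    t=np.cos(a)*u-np.sin(a)*np.array([0,0,1]);rr=np.sin(a)*u+np.cos(a)*np.array([0,0,1])
    ps=p-Rm[:,2]*h
    mom=(M+np.cross(ps-C,F))@v      # moment on tool about shaft; wheel motion + => positive about v? sign below
    piv=(M+np.cross(ps-g,F))@v
    return np.rad2deg(a),rho,F@t,F@rr,mom,piv
if __name__=="__main__":
    for h in(.15,.18,.2,.22):
        print('h',h)
        for s in rows():
            print(round(s['clock'],2),np.round(feat(s,h),3))
E
python3 an.py
```

```text
h 0.15
13.15 [-5.8136e+01  6.9000e-02  3.9720e+00  3.2540e+00  2.9000e-01  1.6000e-02]
14.15 [-45.097   0.07  -14.794  -6.966  -0.231   0.798]
15.15 [-27.886   0.069 -15.57    5.917   0.24    1.309]
16.15 [ -6.066   0.067 -15.323   8.756   0.4     1.422]
17.15 [ 16.679   0.066 -15.227   7.104   0.268   1.269]
18.15 [ 38.706   0.066 -14.284   3.395   0.078   1.021]
19.15 [ 5.9808e+01  6.7000e-02 -1.2400e+01  1.0450e+00  4.3000e-02  8.7100e-01]
h 0.18
13.15 [-5.8136e+01  6.9000e-02  3.9720e+00  3.2540e+00  2.7000e-01 -3.0000e-03]
14.15 [-45.097   0.07  -14.794  -6.966  -0.39    0.639]
15.15 [-27.886   0.069 -15.57    5.917  -0.255   0.815]
16.15 [ -6.066   0.067 -15.323   8.756  -0.088   0.933]
17.15 [ 16.679   0.066 -15.227   7.104  -0.112   0.889]
18.15 [ 38.706   0.066 -14.284   3.395  -0.195   0.748]
19.15 [ 59.808   0.067 -12.4     1.045  -0.118   0.71 ]
h 0.2
13.15 [-5.8136e+01  6.9000e-02  3.9720e+00  3.2540e+00  2.5700e-01 -1.7000e-02]
14.15 [-45.097   0.07  -14.794  -6.966  -0.496   0.533]
15.15 [-27.886   0.069 -15.57    5.917  -0.584   0.485]
16.15 [ -6.066   0.067 -15.323   8.756  -0.414   0.608]
17.15 [ 16.679   0.066 -15.227   7.104  -0.366   0.635]
18.15 [ 38.706   0.066 -14.284   3.395  -0.377   0.566]
19.15 [ 59.808   0.067 -12.4     1.045  -0.225   0.603]
h 0.22
13.15 [-5.8136e+01  6.9000e-02  3.9720e+00  3.2540e+00  2.4300e-01 -3.0000e-02]
14.15 [-45.097   0.07  -14.794  -6.966  -0.601   0.427]
15.15 [-27.886   0.069 -15.57    5.917  -0.914   0.156]
16.15 [ -6.066   0.067 -15.323   8.756  -0.74    0.282]
17.15 [ 16.679   0.066 -15.227   7.104  -0.62    0.381]
18.15 [ 38.706   0.066 -14.284   3.395  -0.559   0.384]
19.15 [ 59.808   0.067 -12.4     1.045  -0.332   0.496]
```

Emit:
{"api": "jog_arm", "payload": {"targets": [[[0.9,-1.1,-0.2,2.1,0],[0.9,-2.3,-0.4,4.1,0],[0.9,-3.6,-0.7,6.1,0],[0.9,-4.9,-0.9,8.0,0],[0.9,-6.4,-1.2,9.9,0],[0.9,-7.8,-1.4,11.8,0],[0.9,-9.4,-1.7,13.6,0],[0.9,-10.9,-2.0,15.3,0],[0.9,-12.6,-2.3,17.0,0],[0.9,-14.3,-2.6,18.6,0]]]}}

```text
clock: 20.25
tool_pos: [0.6086, -0.1664, 0.1529]
eef_rot: [-0.283, 3.127, -0.001]
wrist_force: [5.2, -2.6, -11.2]
opening: 0.0233
```

```bash
python3 rd.py
```

```text
{'clock': 20.25, 'tool_pos': [0.609, -0.166, 0.153], 'wrist_force': [5.22, -2.581, -11.178], 'wrist_torque': [-0.35, -1.432, 0.061], 'joint_efforts': [-0.631, -50.346, 7.128, -24.115, 0.084, 2.059, -0.109]}
```

Emit:
{"api": "jog_arm", "payload": {"targets": [[[0.9,-1.8,-0.3,1.6,0],[0.9,-3.6,-0.7,3.1,0],[0.9,-5.4,-1.0,4.5,0],[0.9,-7.4,-1.3,5.8,0],[0.9,-9.3,-1.7,7.1,0],[0.9,-11.3,-2.1,8.4,0],[0.9,-13.4,-2.4,9.5,0],[0.9,-15.4,-2.8,10.6,0],[0.9,-17.6,-3.2,11.6,0],[0.9,-19.7,-3.6,12.5,0]]]}}

```text
clock: 21.25
tool_pos: [0.5897, -0.1698, 0.1657]
eef_rot: [-0.283, 3.126, -0.002]
wrist_force: [7.0, -2.4, -10.0]
opening: 0.0232
```

```bash
python3 rd.py
```

```text
{'clock': 21.25, 'tool_pos': [0.59, -0.17, 0.166], 'wrist_force': [6.967, -2.358, -9.962], 'wrist_torque': [-0.366, -1.616, 0.064], 'joint_efforts': [-0.319, -47.739, 6.832, -23.683, 0.254, 2.377, -0.103]}
```

Emit:
{"api": "jog_arm", "payload": {"targets": [[[0.9,-2.2,-0.4,0.9,0],[0.9,-4.4,-0.8,1.6,0],[0.9,-6.6,-1.2,2.3,0],[0.9,-8.9,-1.6,2.9,0],[0.9,-11.2,-2.0,3.5,0],[0.9,-13.4,-2.4,3.9,0],[0.9,-15.8,-2.9,4.3,0],[0.9,-18.1,-3.3,4.6,0],[0.9,-20.4,-3.7,4.8,0],[0.9,-22.7,-4.1,4.9,0]]]}}

```text
clock: 22.25
tool_pos: [0.5685, -0.1738, 0.1717]
eef_rot: [-0.283, 3.122, -0.002]
wrist_force: [9.5, -2.0, -7.6]
opening: 0.0231
```

```bash
python3 rd.py
```

```text
{'clock': 22.25, 'tool_pos': [0.569, -0.174, 0.172], 'wrist_force': [9.452, -1.954, -7.646], 'wrist_torque': [-0.235, -1.955, 0.115], 'joint_efforts': [0.313, -43.682, 6.561, -21.865, 0.597, 2.763, -0.079]}
```

Emit:
{"api": "jog_arm", "payload": {"targets": [[[0.9,-2.3,-0.4,0.0,0],[0.9,-4.7,-0.8,0.0,0],[0.9,-7.0,-1.3,-0.1,0],[0.9,-9.3,-1.7,-0.3,0],[0.9,-11.6,-2.1,-0.6,0],[0.9,-14.0,-2.5,-1.0,0],[0.9,-16.2,-3.0,-1.4,0],[0.9,-18.5,-3.4,-2.0,0],[0.9,-20.8,-3.8,-2.6,0],[0.9,-23.0,-4.2,-3.3,0]]]}}

```text
clock: 23.25
tool_pos: [0.5477, -0.1776, 0.1705]
eef_rot: [-0.283, 3.117, -0.002]
wrist_force: [7.6, -0.1, -0.3]
opening: 0.0235
```

```bash
python3 rd.py; python3 an.py | sed -n '/h 0.2$/,/h 0.22/p'
```

```text
{'clock': 23.25, 'tool_pos': [0.548, -0.178, 0.171], 'wrist_force': [7.638, -0.111, -0.288], 'wrist_torque': [0.149, -1.93, 0.069], 'joint_efforts': [1.332, -37.223, 6.342, -18.499, 1.098, 2.574, -0.051]}
h 0.2
13.15 [-5.8136e+01  6.9000e-02  3.9720e+00  3.2540e+00  2.5700e-01 -1.7000e-02]
14.15 [-45.097   0.07  -14.794  -6.966  -0.496   0.533]
15.15 [-27.886   0.069 -15.57    5.917  -0.584   0.485]
16.15 [ -6.066   0.067 -15.323   8.756  -0.414   0.608]
17.15 [ 16.679   0.066 -15.227   7.104  -0.366   0.635]
18.15 [ 38.706   0.066 -14.284   3.395  -0.377   0.566]
19.15 [ 59.808   0.067 -12.4     1.045  -0.225   0.603]
20.25 [42.804  0.067 11.025 -5.025  0.221 -0.513]
21.25 [22.787  0.067  9.789 -6.692  0.277 -0.378]
22.25 [ 3.698  0.068  9.424 -7.053  0.351 -0.288]
23.25 [-14.273   0.069   7.193  -2.127  -0.091  -0.585]
h 0.22
```

Emit:
{"api": "jog_arm", "payload": {"targets": [[[0.9,-2.2,-0.4,-0.8,0],[0.9,-4.4,-0.8,-1.6,0],[0.9,-6.5,-1.2,-2.6,0],[0.9,-8.7,-1.6,-3.6,0],[0.9,-10.7,-2.0,-4.6,0],[0.9,-12.8,-2.3,-5.8,0],[0.9,-14.8,-2.7,-7.0,0],[0.9,-16.7,-3.0,-8.3,0],[0.9,-18.7,-3.4,-9.7,0],[0.9,-20.5,-3.7,-11.1,0]]]}}

```text
clock: 24.25
tool_pos: [0.527, -0.1815, 0.161]
eef_rot: [-0.283, 3.118, -0.001]
wrist_force: [3.4, 1.3, 9.6]
opening: 0.0234
```

```bash
python3 rd.py
```

```text
{'clock': 24.25, 'tool_pos': [0.527, -0.181, 0.161], 'wrist_force': [3.352, 1.252, 9.623], 'wrist_torque': [0.471, -1.018, 0.09], 'joint_efforts': [1.327, -30.948, 5.312, -16.99, 0.932, 1.01, -0.066]}
```

Emit:
{"api": "jog_arm", "payload": {"targets": [[[0.9,-1.8,-0.3,-1.5,0],[0.9,-3.6,-0.7,-3.1,0],[0.9,-5.3,-1.0,-4.7,0],[0.9,-6.9,-1.3,-6.3,0],[0.9,-8.5,-1.6,-8.1,0],[0.9,-10.1,-1.8,-9.9,0],[0.9,-11.5,-2.1,-11.7,0],[0.9,-12.9,-2.4,-13.6,0],[0.9,-14.3,-2.6,-15.6,0],[0.9,-15.5,-2.8,-17.6,0]]]}}

```text
clock: 25.25
tool_pos: [0.5096, -0.1847, 0.1428]
eef_rot: [-0.283, 3.122, 0.0]
wrist_force: [-1.0, 0.5, 11.5]
opening: 0.024
```

```bash
python3 rd.py; cat > fitphi.py <<'E'
from an import *
def run(rs,sg,off,ki):
    # Ft*rho = -sg*(f) - sg*k + A sin(a+d+off); fit mode 1
    X=np.array([feat(s,.2) for s in rs]);a=np.deg2rad(X[:,0]+off);Ft=X[:,2]*X[:,1]
    def res(p): return Ft-(-sg*p[0]+.27*np.sin(a+p[1]))-p[2]*0
    best=min((least_squares(res,[.8,d,0]) for d in(-2,0,2,-1)),key=lambda q:q.cost)
    print("Ft-only: fric",best.x[0].round(3),"delta",np.rad2deg(best.x[1]).round(1),best.fun.round(3))
    def r2(p):
        m=np.array([feat(s,p[2])[4] for s in rs]);return m-(-sg*p[0]+.27*np.sin(a+p[1]))
    best=min((least_squares(r2,[.34,d,.2]) for d in(-2,0,2,-1)),key=lambda q:q.cost)
    print("moment: fric",best.x[0].round(3),"delta",np.rad2deg(best.x[1]).round(1),"h",best.x[2].round(3),best.fun.round(3))
    def r3(p): 
        m=np.array([feat(s,p[2])[4] for s in rs]);pv=np.array([feat(s,p[2])[5] for s in rs])
        return np.r_[m-(-sg*.34+p[3]*np.sin(a+p[1])),(pv-sg*p[0])*.7,(p[3]-.27)*3]
    best=min((least_squares(r3,[.34,d,.2,.27]) for d in(-2,0,2,-1)),key=lambda q:q.cost)
    print("joint: piv",best.x[0].round(3),"delta",np.rad2deg(best.x[1]).round(1),"h",best.x[2].round(3),best.x[3],best.fun.round(3))
if __name__=="__main__":
    rs=rows()[1:13];sg=np.array([1]*6+[-1]*6);run(rs,sg,0,0)
    run(rs[2:],sg[2:],0,0)
E
python3 fitphi.py;python3 an.py | sed -n '/h 0.2$/,/h 0.22/p'
```

```text
{'clock': 25.25, 'tool_pos': [0.51, -0.185, 0.143], 'wrist_force': [-1.016, 0.529, 11.534], 'wrist_torque': [0.35, -0.364, 0.111], 'joint_efforts': [0.6, -30.03, 4.528, -17.853, 0.451, 0.098, -0.107]}
Ft-only: fric 0.813 delta 297.9 [ 0.043  0.013  0.042  0.005 -0.023 -0.004  0.01   0.013  0.056 -0.057
  0.022  0.032]
moment: fric 0.306 delta -38.1 h 0.2 [ 0.076 -0.039  0.073  0.033 -0.077 -0.021 -0.105  0.045  0.201 -0.18
  0.082  0.001]
joint: piv 0.489 delta -40.5 h 0.203 0.2618693358991849 [ 0.087 -0.058  0.06   0.036 -0.06   0.01  -0.113  0.039  0.199 -0.191
  0.055 -0.045  0.018 -0.042  0.043  0.071  0.032  0.067 -0.006  0.093
  0.162 -0.049  0.046 -0.057 -0.024]
Ft-only: fric 0.819 delta -61.2 [ 0.047  0.008 -0.021 -0.003  0.     0.004  0.047 -0.064  0.016  0.028]
moment: fric 0.331 delta -39.4 h 0.203 [ 0.055  0.027 -0.073 -0.006 -0.111  0.044  0.207 -0.18   0.069 -0.027]
joint: piv 0.486 delta -40.2 h 0.204 0.2646065488660263 [ 0.046  0.024 -0.07   0.003 -0.11   0.044  0.207 -0.183  0.06  -0.042
  0.035  0.066  0.028  0.066 -0.005  0.095  0.166 -0.046  0.046 -0.06
 -0.016]
h 0.2
13.15 [-5.8136e+01  6.9000e-02  3.9720e+00  3.2540e+00  2.5700e-01 -1.7000e-02]
14.15 [-45.097   0.07  -14.794  -6.966  -0.496   0.533]
15.15 [-27.886   0.069 -15.57    5.917  -0.584   0.485]
16.15 [ -6.066   0.067 -15.323   8.756  -0.414   0.608]
17.15 [ 16.679   0.066 -15.227   7.104  -0.366   0.635]
18.15 [ 38.706   0.066 -14.284   3.395  -0.377   0.566]
19.15 [ 59.808   0.067 -12.4     1.045  -0.225   0.603]
20.25 [42.804  0.067 11.025 -5.025  0.221 -0.513]
21.25 [22.787  0.067  9.789 -6.692  0.277 -0.378]
22.25 [ 3.698  0.068  9.424 -7.053  0.351 -0.288]
23.25 [-14.273   0.069   7.193  -2.127  -0.091  -0.585]
24.25 [-33.693   0.068   8.269   6.053   0.13   -0.436]
25.25 [-5.5056e+01  6.8000e-02  8.9360e+00  7.3480e+00  3.8000e-02 -5.6800e-01]
h 0.22
```

First estimate: the slug sits about 60° behind the grasp point (force-only fit −61°, moment fit −40°). I'll regrasp on the far side and sweep it through the bottom to refine this.

Emit:
{"api": "jog_arm", "payload": {"targets": [[[0.2,0,0,0,0],[0.2,0,0,0,0],[0.2,0,0,0,0],[0.2,10,2,15,0],[0.2,35,6,33,0],[0.2,75,14,35,0],[0.2,102,19,20,0],[0.2,112,21,3,0],[0.2,112,21,3,0],[0.2,112,21,3,0]]], "squeeze": 20}}

```text
clock: 26.25
tool_pos: [0.6173, -0.1643, 0.1423]
eef_rot: [0.282, -3.127, -0.0]
wrist_force: [-0.1, -0.4, 0.6]
opening: 0.0683
```

```bash
python3 rd.py; python3 - <<'E'
from h import *
im=save("wrist","w6"); s=save("side","d6"); t=save("scene","s6")
cv2.imwrite('pics/d6c.png',np.hstack([cv2.resize(s[220:330,310:430],None,fx=3,fy=3,interpolation=2),cv2.resize(im,(440,330))]))
E
for a in 55 33 11 -11 -33; do python3 arc.py $a $((a-22)) 69; done
```

```text
{'clock': 26.25, 'tool_pos': [0.617, -0.164, 0.142], 'wrist_force': [-0.123, -0.445, 0.567], 'wrist_torque': [-0.038, -0.017, -0.006], 'joint_efforts': [-0.738, -44.781, 6.152, -22.563, -0.075, -0.002, 0.0]}
[[0.9, -1.5, -0.3, 2.1, 0], [0.9, -3.2, -0.6, 4.2, 0], [0.9, -4.8, -0.9, 6.2, 0], [0.9, -6.6, -1.2, 8.2, 0], [0.9, -8.5, -1.5, 10.1, 0], [0.9, -10.4, -1.9, 11.9, 0], [0.9, -12.3, -2.2, 13.6, 0], [0.9, -14.4, -2.6, 15.2, 0], [0.9, -16.5, -3.0, 16.8, 0], [0.9, -18.6, -3.4, 18.3, 0]]
[[0.9, -2.2, -0.4, 1.4, 0], [0.9, -4.5, -0.8, 2.7, 0], [0.9, -6.8, -1.2, 3.9, 0], [0.9, -9.1, -1.7, 5.1, 0], [0.9, -11.5, -2.1, 6.1, 0], [0.9, -14.0, -2.5, 7.1, 0], [0.9, -16.4, -3.0, 7.9, 0], [0.9, -18.9, -3.4, 8.7, 0], [0.9, -21.5, -3.9, 9.3, 0], [0.9, -24.0, -4.4, 9.9, 0]]
[[0.9, -2.6, -0.5, 0.5, 0], [0.9, -5.2, -0.9, 0.8, 0], [0.9, -7.7, -1.4, 1.1, 0], [0.9, -10.3, -1.9, 1.2, 0], [0.9, -13.0, -2.4, 1.3, 0], [0.9, -15.6, -2.8, 1.2, 0], [0.9, -18.2, -3.3, 1.1, 0], [0.9, -20.8, -3.8, 0.8, 0], [0.9, -23.3, -4.2, 0.5, 0], [0.9, -25.9, -4.7, 0.0, 0]]
[[0.9, -2.5, -0.5, -0.6, 0], [0.9, -5.1, -0.9, -1.2, 0], [0.9, -7.6, -1.4, -2.0, 0], [0.9, -10.0, -1.8, -2.8, 0], [0.9, -12.5, -2.3, -3.8, 0], [0.9, -14.9, -2.7, -4.8, 0], [0.9, -17.2, -3.1, -5.9, 0], [0.9, -19.5, -3.6, -7.2, 0], [0.9, -21.8, -4.0, -8.5, 0], [0.9, -24.0, -4.4, -9.9, 0]]
[[0.9, -2.2, -0.4, -1.5, 0], [0.9, -4.3, -0.8, -3.1, 0], [0.9, -6.3, -1.1, -4.7, 0], [0.9, -8.3, -1.5, -6.4, 0], [0.9, -10.2, -1.9, -8.2, 0], [0.9, -12.0, -2.2, -10.1, 0], [0.9, -13.8, -2.5, -12.1, 0], [0.9, -15.5, -2.8, -14.1, 0], [0.9, -17.1, -3.1, -16.2, 0], [0.9, -18.6, -3.4, -18.3, 0]]
```

View pics/d6c.png

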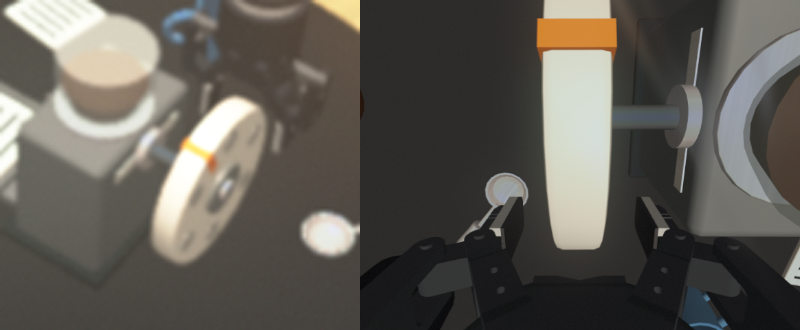

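```bash
cat > stripe.py <<'E'
from an import *
import pickle
def ang(c,uv):
    o,d=ray(c,uv); O=o-C; ou=np.array([O@u,O[2]]);du=np.array([d@u,d[2]])
    A=du@du;B=2*ou@du;D=ou@ou-.08**2;q=B*B-4*A*D
    if q<0:return np.nan
    t=(-B-np.sqrt(q))/2/A;p=ou+t*du;return np.rad2deg(np.arctan2(p[0],p[1]))
def find(im,x0=280,x1=360):
    hsv=cv2.cvtColor(im,cv2.COLOR_BGR2HSV)
    o=(hsv[...,1]>140)&(hsv[...,2]>130)&(hsv[...,0]>5)&(hsv[...,0]<25);o[:,:x0]=0;o[:,x1:]=0;o[320:]=0
    yy=np.nonzero(o.sum(1)>20)[0]
    return (yy.min(),yy.max()) if len(yy) else None
def meas(png,s):
    im=cv2.imread(png);f=find(im);c=cam("wrist",s)
    return f,[ang(c,(320,y)) for y in f] if f else None
if __name__=="__main__":
    print(meas('pics/w3.png',pickle.load(open('w3.pkl','rb'))))
    print(meas('pics/w6.png',rows()[-1]))
E
python3 stripe.py
```

```text
((np.int64(186), np.int64(199)), [np.float64(-25.494026531656196), np.float64(-18.913890822795825)])
((np.int64(27), np.int64(71)), [np.float64(-30.011967566039118), np.float64(-22.22462806226522)])
```

Emit:
{"api": "jog_arm", "payload": {"targets": [[[0.9,0,0,0,0],[0.9,0,0,0,0],[0.9,0,0,0,0],[0.9,0,0,0,0],[0.9,0,0,0,0],[0.9,0,0,0,0],[0.9,0,0,0,0],[0.9,0,0,0,0],[0.9,0,0,0,0],[0.9,0,0,0,0]]], "squeeze": 22}}

```text
clock: 27.4
tool_pos: [0.6184, -0.1645, 0.1434]
eef_rot: [-0.282, 3.128, -0.001]
wrist_force: [-1.9, -1.3, 5.3]
opening: 0.0236
```

```bash
python3 rd.py
```

```text
{'clock': 27.4, 'tool_pos': [0.618, -0.165, 0.143], 'wrist_force': [-1.908, -1.309, 5.278], 'wrist_torque': [-0.199, 0.309, 0.099], 'joint_efforts': [-1.14, -43.218, 5.284, -21.446, -0.526, -0.321, -0.083]}
```

Emit:
{"api": "jog_arm", "payload": {"targets": [[[0.9,-1.5,-0.3,2.1,0],[0.9,-3.2,-0.6,4.2,0],[0.9,-4.8,-0.9,6.2,0],[0.9,-6.6,-1.2,8.2,0],[0.9,-8.5,-1.5,10.1,0],[0.9,-10.4,-1.9,11.9,0],[0.9,-12.3,-2.2,13.6,0],[0.9,-14.4,-2.6,15.2,0],[0.9,-16.5,-3.0,16.8,0],[0.9,-18.6,-3.4,18.3,0]]]}}

```text
clock: 28.4
tool_pos: [0.6005, -0.1679, 0.1603]
eef_rot: [-0.283, 3.127, -0.002]
wrist_force: [4.1, -4.2, -5.7]
opening: 0.0236
```

```bash
python3 rd.py
```

```text
{'clock': 28.4, 'tool_pos': [0.601, -0.168, 0.16], 'wrist_force': [4.055, -4.194, -5.684], 'wrist_torque': [-0.555, -1.004, 0.118], 'joint_efforts': [-1.39, -46.521, 5.656, -22.748, -0.319, 1.79, -0.12]}
```

Emit:
{"api": "jog_arm", "payload": {"targets": [[[0.9,-2.2,-0.4,1.4,0],[0.9,-4.5,-0.8,2.7,0],[0.9,-6.8,-1.2,3.9,0],[0.9,-9.1,-1.7,5.1,0],[0.9,-11.5,-2.1,6.1,0],[0.9,-14.0,-2.5,7.1,0],[0.9,-16.4,-3.0,7.9,0],[0.9,-18.9,-3.4,8.7,0],[0.9,-21.5,-3.9,9.3,0],[0.9,-24.0,-4.4,9.9,0]]]}}

```text
clock: 29.4
tool_pos: [0.5774, -0.1721, 0.1704]
eef_rot: [-0.283, 3.125, -0.003]
wrist_force: [6.3, -3.4, -7.1]
opening: 0.0241
```

```bash
python3 rd.py
```

```text
{'clock': 29.4, 'tool_pos': [0.577, -0.172, 0.17], 'wrist_force': [6.285, -3.448, -7.096], 'wrist_torque': [-0.57, -1.348, 0.104], 'joint_efforts': [-0.985, -44.053, 5.453, -22.105, -0.101, 2.342, -0.111]}
```

Emit:
{"api": "jog_arm", "payload": {"targets": [[[0.9,-2.6,-0.5,0.5,0],[0.9,-5.2,-0.9,0.8,0],[0.9,-7.7,-1.4,1.1,0],[0.9,-10.3,-1.9,1.2,0],[0.9,-13.0,-2.4,1.3,0],[0.9,-15.6,-2.8,1.2,0],[0.9,-18.2,-3.3,1.1,0],[0.9,-20.8,-3.8,0.8,0],[0.9,-23.3,-4.2,0.5,0],[0.9,-25.9,-4.7,0.0,0]]]}}

```text
clock: 30.4
tool_pos: [0.554, -0.1765, 0.1719]
eef_rot: [-0.283, 3.12, -0.004]
wrist_force: [8.8, -3.6, -2.7]
opening: 0.0233
```

```bash
python3 rd.py; python3 an.py | sed -n '/h 0.2$/,/h 0.22/p'|tail -6
```

```text
{'clock': 30.4, 'tool_pos': [0.554, -0.176, 0.172], 'wrist_force': [8.767, -3.602, -2.662], 'wrist_torque': [-0.346, -1.906, 0.019], 'joint_efforts': [0.044, -39.062, 5.421, -19.009, 0.477, 2.911, -0.062]}
26.25 [ 5.4773e+01  6.6000e-02 -5.7900e-01  1.6300e-01 -8.5000e-02 -4.6000e-02]
27.4 [ 5.4472e+01  6.8000e-02 -5.5220e+00  1.3490e+00 -4.1300e-01 -3.8000e-02]
28.4 [33.29   0.067  5.828 -2.973  0.082 -0.31 ]
29.4 [11.459  0.068  6.866 -5.849  0.233 -0.232]
30.4 [-8.748  0.069  7.484 -3.845  0.125 -0.389]
h 0.22
```

Emit:
{"api": "jog_arm", "payload": {"targets": [[[0.9,-2.5,-0.5,-0.6,0],[0.9,-5.1,-0.9,-1.2,0],[0.9,-7.6,-1.4,-2.0,0],[0.9,-10.0,-1.8,-2.8,0],[0.9,-12.5,-2.3,-3.8,0],[0.9,-14.9,-2.7,-4.8,0],[0.9,-17.2,-3.1,-5.9,0],[0.9,-19.5,-3.6,-7.2,0],[0.9,-21.8,-4.0,-8.5,0],[0.9,-24.0,-4.4,-9.9,0]]]}}

```text
clock: 31.4
tool_pos: [0.5316, -0.1806, 0.1643]
eef_rot: [-0.283, 3.116, -0.003]
wrist_force: [5.7, -1.2, 8.2]
opening: 0.024
```

```bash
python3 rd.py
```

```text
{'clock': 31.4, 'tool_pos': [0.532, -0.181, 0.164], 'wrist_force': [5.732, -1.21, 8.209], 'wrist_torque': [0.113, -1.569, -0.011], 'joint_efforts': [0.755, -31.868, 4.88, -15.863, 0.79, 2.013, -0.038]}
```

Emit:
{"api": "jog_arm", "payload": {"targets": [[[0.9,-2.2,-0.4,-1.5,0],[0.9,-4.3,-0.8,-3.1,0],[0.9,-6.3,-1.1,-4.7,0],[0.9,-8.3,-1.5,-6.4,0],[0.9,-10.2,-1.9,-8.2,0],[0.9,-12.0,-2.2,-10.1,0],[0.9,-13.8,-2.5,-12.1,0],[0.9,-15.5,-2.8,-14.1,0],[0.9,-17.1,-3.1,-16.2,0],[0.9,-18.6,-3.4,-18.3,0]]]}}

```text
clock: 32.4
tool_pos: [0.5117, -0.1843, 0.1461]
eef_rot: [-0.283, 3.119, -0.002]
wrist_force: [2.2, -0.3, 12.3]
opening: 0.0238
```

```bash
python3 rd.py; python3 an.py | sed -n '/h 0.2$/,/h 0.22/p'|tail -6
for a in -55 -33 -11 11 33; do python3 arc.py $a $((a+22)) 69; done
```

```text
{'clock': 32.4, 'tool_pos': [0.512, -0.184, 0.146], 'wrist_force': [2.221, -0.335, 12.298], 'wrist_torque': [0.149, -0.74, 0.083], 'joint_efforts': [0.344, -29.249, 4.12, -15.836, 0.464, 0.881, -0.075]}
28.4 [33.29   0.067  5.828 -2.973  0.082 -0.31 ]
29.4 [11.459  0.068  6.866 -5.849  0.233 -0.232]
30.4 [-8.748  0.069  7.484 -3.845  0.125 -0.389]
31.4 [-2.8968e+01  6.9000e-02  8.7210e+00  4.5560e+00  2.5000e-02 -5.7600e-01]
32.4 [-51.791   0.068  10.978   5.937   0.394  -0.353]
h 0.22
[[0.9, 1.5, 0.3, 2.1, 0], [0.9, 3.2, 0.6, 4.2, 0], [0.9, 4.8, 0.9, 6.2, 0], [0.9, 6.6, 1.2, 8.2, 0], [0.9, 8.5, 1.5, 10.1, 0], [0.9, 10.4, 1.9, 11.9, 0], [0.9, 12.3, 2.2, 13.6, 0], [0.9, 14.4, 2.6, 15.2, 0], [0.9, 16.5, 3.0, 16.8, 0], [0.9, 18.6, 3.4, 18.3, 0]]
[[0.9, 2.2, 0.4, 1.4, 0], [0.9, 4.5, 0.8, 2.7, 0], [0.9, 6.8, 1.2, 3.9, 0], [0.9, 9.1, 1.7, 5.1, 0], [0.9, 11.5, 2.1, 6.1, 0], [0.9, 14.0, 2.5, 7.1, 0], [0.9, 16.4, 3.0, 7.9, 0], [0.9, 18.9, 3.4, 8.7, 0], [0.9, 21.5, 3.9, 9.3, 0], [0.9, 24.0, 4.4, 9.9, 0]]
[[0.9, 2.6, 0.5, 0.5, 0], [0.9, 5.2, 0.9, 0.8, 0], [0.9, 7.7, 1.4, 1.1, 0], [0.9, 10.3, 1.9, 1.2, 0], [0.9, 13.0, 2.4, 1.3, 0], [0.9, 15.6, 2.8, 1.2, 0], [0.9, 18.2, 3.3, 1.1, 0], [0.9, 20.8, 3.8, 0.8, 0], [0.9, 23.3, 4.2, 0.5, 0], [0.9, 25.9, 4.7, 0.0, 0]]
[[0.9, 2.5, 0.5, -0.6, 0], [0.9, 5.1, 0.9, -1.2, 0], [0.9, 7.6, 1.4, -2.0, 0], [0.9, 10.0, 1.8, -2.8, 0], [0.9, 12.5, 2.3, -3.8, 0], [0.9, 14.9, 2.7, -4.8, 0], [0.9, 17.2, 3.1, -5.9, 0], [0.9, 19.5, 3.6, -7.2, 0], [0.9, 21.8, 4.0, -8.5, 0], [0.9, 24.0, 4.4, -9.9, 0]]
[[0.9, 2.2, 0.4, -1.5, 0], [0.9, 4.3, 0.8, -3.1, 0], [0.9, 6.3, 1.1, -4.7, 0], [0.9, 8.3, 1.5, -6.4, 0], [0.9, 10.2, 1.9, -8.2, 0], [0.9, 12.0, 2.2, -10.1, 0], [0.9, 13.8, 2.5, -12.1, 0], [0.9, 15.5, 2.8, -14.1, 0], [0.9, 17.1, 3.1, -16.2, 0], [0.9, 18.6, 3.4, -18.3, 0]]
```

Emit:
{"api": "jog_arm", "payload": {"targets": [[[0.9,1.5,0.3,2.1,0],[0.9,3.2,0.6,4.2,0],[0.9,4.8,0.9,6.2,0],[0.9,6.6,1.2,8.2,0],[0.9,8.5,1.5,10.1,0],[0.9,10.4,1.9,11.9,0],[0.9,12.3,2.2,13.6,0],[0.9,14.4,2.6,15.2,0],[0.9,16.5,3.0,16.8,0],[0.9,18.6,3.4,18.3,0]]]}}

```text
clock: 33.4
tool_pos: [0.5214, -0.1824, 0.1582]
eef_rot: [0.28, -3.119, 0.001]
wrist_force: [-2.4, -5.9, -9.3]
opening: 0.0235
```

```bash
python3 rd.py
```

```text
{'clock': 33.4, 'tool_pos': [0.521, -0.182, 0.158], 'wrist_force': [-2.448, -5.894, -9.319], 'wrist_torque': [-1.249, 0.68, 0.111], 'joint_efforts': [-3.317, -41.266, 2.351, -26.47, -1.839, -0.111, -0.105]}
```

Emit:
{"api": "jog_arm", "payload": {"targets": [[[0.9,2.2,0.4,1.4,0],[0.9,4.5,0.8,2.7,0],[0.9,6.8,1.2,3.9,0],[0.9,9.1,1.7,5.1,0],[0.9,11.5,2.1,6.1,0],[0.9,14.0,2.5,7.1,0],[0.9,16.4,3.0,7.9,0],[0.9,18.9,3.4,8.7,0],[0.9,21.5,3.9,9.3,0],[0.9,24.0,4.4,9.9,0]]]}}

```text
clock: 34.4
tool_pos: [0.5429, -0.1784, 0.1688]
eef_rot: [0.279, -3.114, -0.001]
wrist_force: [-9.2, -4.1, 0.5]
opening: 0.0234
```

```bash
python3 rd.py
```

```text
{'clock': 34.4, 'tool_pos': [0.543, -0.178, 0.169], 'wrist_force': [-9.156, -4.066, 0.539], 'wrist_torque': [-1.021, 2.158, 0.185], 'joint_efforts': [-3.701, -38.683, 1.694, -27.113, -2.344, -2.379, -0.147]}
```

Emit:
{"api": "jog_arm", "payload": {"targets": [[[0.9,2.6,0.5,0.5,0],[0.9,5.2,0.9,0.8,0],[0.9,7.7,1.4,1.1,0],[0.9,10.3,1.9,1.2,0],[0.9,13.0,2.4,1.3,0],[0.9,15.6,2.8,1.2,0],[0.9,18.2,3.3,1.1,0],[0.9,20.8,3.8,0.8,0],[0.9,23.3,4.2,0.5,0],[0.9,25.9,4.7,0.0,0]]]}}

```text
clock: 35.4
tool_pos: [0.5698, -0.1735, 0.1702]
eef_rot: [0.279, -3.117, -0.002]
wrist_force: [-10.1, -2.7, 7.7]
opening: 0.0236
```

```bash
python3 rd.py
```

```text
{'clock': 35.4, 'tool_pos': [0.57, -0.173, 0.17], 'wrist_force': [-10.099, -2.666, 7.665], 'wrist_torque': [-0.672, 2.292, 0.187], 'joint_efforts': [-2.96, -38.171, 2.431, -25.434, -2.015, -2.785, -0.134]}
```

Emit:
{"api": "jog_arm", "payload": {"targets": [[[0.9,2.5,0.5,-0.6,0],[0.9,5.1,0.9,-1.2,0],[0.9,7.6,1.4,-2.0,0],[0.9,10.0,1.8,-2.8,0],[0.9,12.5,2.3,-3.8,0],[0.9,14.9,2.7,-4.8,0],[0.9,17.2,3.1,-5.9,0],[0.9,19.5,3.6,-7.2,0],[0.9,21.8,4.0,-8.5,0],[0.9,24.0,4.4,-9.9,0]]]}}

```text
clock: 36.4
tool_pos: [0.5956, -0.1687, 0.1615]
eef_rot: [0.28, -3.12, -0.001]
wrist_force: [-8.7, -1.2, 10.3]
opening: 0.0236
```

```bash
python3 rd.py
```

```text
{'clock': 36.4, 'tool_pos': [0.596, -0.169, 0.161], 'wrist_force': [-8.735, -1.195, 10.268], 'wrist_torque': [-0.429, 2.007, 0.121], 'joint_efforts': [-2.188, -39.076, 3.391, -23.495, -1.572, -2.443, -0.125]}
```

Emit:
{"api": "jog_arm", "payload": {"targets": [[[0.9,2.2,0.4,-1.5,0],[0.9,4.3,0.8,-3.1,0],[0.9,6.3,1.1,-4.7,0],[0.9,8.3,1.5,-6.4,0],[0.9,10.2,1.9,-8.2,0],[0.9,12.0,2.2,-10.1,0],[0.9,13.8,2.5,-12.1,0],[0.9,15.5,2.8,-14.1,0],[0.9,17.1,3.1,-16.2,0],[0.9,18.6,3.4,-18.3,0]]]}}

```text
clock: 37.4
tool_pos: [0.6161, -0.165, 0.1441]
eef_rot: [0.282, -3.124, -0.001]
wrist_force: [-6.6, -0.6, 11.5]
opening: 0.0241
```

```bash
python3 rd.py; python3 - <<'E'
from fitphi import *
rs=rows();print(len(rs))
i=[k for k,s in enumerate(rs) if s['clock']>28]
rs=[rs[k] for k in i]
for s in rs: print(round(s['clock'],2),np.round(feat(s,.2),3))
run(rs,np.array([-1]*5+[1]*5),0,0)
E
```

```text
{'clock': 37.4, 'tool_pos': [0.616, -0.165, 0.144], 'wrist_force': [-6.637, -0.627, 11.535], 'wrist_torque': [-0.307, 1.496, 0.154], 'joint_efforts': [-1.506, -40.208, 4.25, -21.488, -1.151, -1.845, -0.12]}
25
28.4 [33.29   0.067  5.828 -2.973  0.082 -0.31 ]
29.4 [11.459  0.068  6.866 -5.849  0.233 -0.232]
30.4 [-8.748  0.069  7.484 -3.845  0.125 -0.389]
31.4 [-2.8968e+01  6.9000e-02  8.7210e+00  4.5560e+00  2.5000e-02 -5.7600e-01]
32.4 [-51.791   0.068  10.978   5.937   0.394  -0.353]
33.4 [-38.604   0.069  -8.521  -5.122  -0.302   0.289]
34.4 [-18.102   0.068  -9.086   3.537  -0.058   0.562]
35.4 [  5.264   0.066 -11.073   6.677  -0.241   0.495]
36.4 [ 29.283   0.066 -12.705   4.648  -0.378   0.459]
37.4 [ 52.83    0.066 -13.204   1.676  -0.549   0.328]
Ft-only: fric 0.612 delta -154.0 [ 0.013  0.017 -0.018 -0.025  0.018 -0.037  0.03   0.016 -0.003 -0.   ]
moment: fric 0.428 delta -148.7 h 0.234 [ 0.007  0.174  0.068 -0.207 -0.054 -0.021  0.105 -0.005 -0.013 -0.077]
joint: piv 0.262 delta -152.7 h 0.222 0.2592481996704256 [ 0.038  0.175  0.04  -0.203 -0.005 -0.085  0.114  0.012 -0.013 -0.098
  0.015  0.105  0.031 -0.136 -0.03  -0.032  0.063  0.004  0.004 -0.055
 -0.032]
```

```bash
python3 - <<'E'
from stripe import *
s=r.read_state();save("wrist","w7")
print(meas('pics/w7.png',s),feat(s,.2)[0])
cd=cam("side")
for a in(80,85,90,95,100,105):
    t=np.deg2rad(a);P=[C+.08*(np.sin(t)*u+np.cos(t)*np.array([0,0,1]))-.012*v,C+.07*(np.sin(t)*u+np.cos(t)*np.array([0,0,1]))-.012*v]
    print(a,proj(cd,P).round(1).tolist())
im=cv2.imread('pics/d5.png');hsv=cv2.cvtColor(im,cv2.COLOR_BGR2HSV)[255:290,370:420]
o=(hsv[...,1]>110)&(hsv[...,0]>3)&(hsv[...,0]<22)&(hsv[...,2]>120);yy,xx=np.nonzero(o);print(sorted(zip((xx+370).tolist(),(yy+255).tolist()))[:40])
F=[]
for i in range(4):
    r.get_image("wrist");x=r.read_state();F.append(x['wrist_force'])
print(np.mean(F,0).round(2),np.std(F,0).round(2),x['clock'])
E
```

```text
((np.int64(4), np.int64(42)), [np.float64(-36.724745313717), np.float64(-28.718549522525944)]) 52.82996601895208
80 [[398.8, 261.3], [396.9, 263.7]]
85 [[398.7, 262.8], [396.8, 265.1]]
90 [[398.4, 264.4], [396.6, 266.5]]
95 [[398.1, 266.2], [396.3, 268.0]]
100 [[397.6, 268.0], [395.9, 269.6]]
105 [[397.0, 269.9], [395.4, 271.3]]
[]
[-4.75 -1.53  9.27] [0.5  0.4  0.21] 37.65
```

```bash
cat > joint.py <<'E'
from an import *
def build():
    rs=rows();S=[]
    for s in rs:
        t=s['clock']
        if 15.9<t<19.5: S.append((s,1,0))
        elif 19.5<t<25.5: S.append((s,-1,0))
        elif 28<t<33: S.append((s,-1,1))
        elif 33<t<37.5: S.append((s,1,1))
        elif 39<t and 'sg' in s: S.append((s,s['sg'],1))
    return S
def off(s,k):   # stripe - alpha, linear drift in time
    t=s['clock']
    return np.interp(t,[13,25.3],[36,30]) if k==0 else np.interp(t,[28,37.5],[-80.6,-85.5])
def fit(S,usemom=True,only=None,A=.27,fixb=None,dC=(0,0)):
    if only is not None:S=[x for x in S if x[2]==only]
    X=np.array([feat(s,.2) for s,_,_ in S]);n=len(S)
    a=np.deg2rad(X[:,0]);rho=X[:,1];sg=np.array([x[1] for x in S]);k=np.array([x[2] for x in S])
    o=np.deg2rad([off(x[0],x[2]) for x in S])
    Fu=np.array([np.array(x[0]['wrist_force'])@u for x in S]);Fz=np.array([x[0]['wrist_force'][2] for x in S])
    M=np.array([np.array(x[0]['wrist_torque'])@v for x in S])
    def res(p):
        g,k0,k1,h,b=p[:5];pv=p[5:5+n];fu=p[5+n:5+2*n];
        # wheel torque eq gives fz softly
        kk=np.where(k==0,k0,k1)
        # rho*Ft - ... moment on tool about shaft = rho*Ft + pv  (pv positive for sg>0)
        fz=p[5+2*n:]
        Ft=np.cos(a)*fu-np.sin(a)*fz
        eq=(rho*Ft+pv-(-sg*.34+A*np.sin(a+o+g)))/.01
        return np.r_[eq,(Fu-b-fu)/.5,(Fz-fz)/.5,(M-(-h*fu+pv))/.03 if usemom else [], (pv-sg*kk)/(.06),(b+.3)/.2, (k0-.47)/.3,(k1-.35)/.3,(h-.18)/.03]
    best=None
    for g in np.deg2rad([-40,-80,-120]):
        q=least_squares(res,np.r_[g,.45,.35,.18,-.3,sg*.4,Fu,Fz])
        if best is None or q.cost<best.cost:best=q
    C_=np.linalg.inv(best.jac.T@best.jac);
    print("gamma(slug-stripe)",np.rad2deg(best.x[0]).round(1),"+-",np.rad2deg(np.sqrt(C_[0,0])).round(1),"k",best.x[1:3].round(2),"h",best.x[3].round(3),"b",best.x[4].round(2),"cost",round(best.cost,1),"n",n)
if __name__=="__main__":
    S=build()
    for um in(True,False):
        for o_ in(None,0,1):
            fit(S,um,o_)
E
python3 joint.py
```

```text
gamma(slug-stripe) -80.5 +- 4.1 k [0.47 0.29] h 0.192 b -0.09 cost 16.1 n 20
gamma(slug-stripe) -92.4 +- 7.1 k [0.48 0.35] h 0.186 b 0.02 cost 7.1 n 10
gamma(slug-stripe) -73.2 +- 6.1 k [0.47 0.27] h 0.201 b -0.15 cost 4.6 n 10
gamma(slug-stripe) -81.6 +- 4.2 k [0.49 0.28] h 0.18 b -0.4 cost 2.9 n 20
gamma(slug-stripe) -90.1 +- 7.2 k [0.49 0.35] h 0.18 b -0.26 cost 1.2 n 10
gamma(slug-stripe) -75.3 +- 6.3 k [0.47 0.28] h 0.18 b -0.29 cost 0.5 n 10
```

```bash
sed -i "s/^open/import sys\nif len(sys.argv)>1: d['sg']=int(sys.argv[1])\nopen/" rd.py; cat rd.py; for a in 55 40 25 10 -5 -20 -35; do python3 arc.py $a $((a-15)) 69; done; echo; for a in -50 -35 -20 -5 10; do python3 arc.py $a $((a+15)) 69; done
```

```text
from h import *
import json
s=r.read_state();d={k:np.array(v).tolist() for k,v in s.items()}
import sys
if len(sys.argv)>1: d['sg']=int(sys.argv[1])
open('log.jsonl','a').write(json.dumps(d)+'\n')
print({k:np.round(s[k],3).tolist() for k in('clock','tool_pos','wrist_force','wrist_torque','joint_efforts')})
[[0.9, -1.0, -0.2, 1.5, 0], [0.9, -2.1, -0.4, 2.9, 0], [0.9, -3.2, -0.6, 4.3, 0], [0.9, -4.4, -0.8, 5.7, 0], [0.9, -5.6, -1.0, 7.0, 0], [0.9, -6.8, -1.2, 8.4, 0], [0.9, -8.0, -1.5, 9.6, 0], [0.9, -9.3, -1.7, 10.9, 0], [0.9, -10.6, -1.9, 12.1, 0], [0.9, -12.0, -2.2, 13.3, 0]]
[[0.9, -1.4, -0.3, 1.1, 0], [0.9, -2.8, -0.5, 2.2, 0], [0.9, -4.2, -0.8, 3.3, 0], [0.9, -5.7, -1.0, 4.3, 0], [0.9, -7.2, -1.3, 5.3, 0], [0.9, -8.7, -1.6, 6.3, 0], [0.9, -10.2, -1.9, 7.2, 0], [0.9, -11.8, -2.1, 8.1, 0], [0.9, -13.3, -2.4, 8.9, 0], [0.9, -14.9, -2.7, 9.7, 0]]
[[0.9, -1.6, -0.3, 0.7, 0], [0.9, -3.3, -0.6, 1.4, 0], [0.9, -4.9, -0.9, 2.1, 0], [0.9, -6.6, -1.2, 2.7, 0], [0.9, -8.3, -1.5, 3.3, 0], [0.9, -10.0, -1.8, 3.8, 0], [0.9, -11.7, -2.1, 4.3, 0], [0.9, -13.4, -2.4, 4.7, 0], [0.9, -15.2, -2.8, 5.
[... 1762 characters left out ...]
 6.8, 1.2, 2.1, 0], [0.9, 8.5, 1.5, 2.5, 0], [0.9, 10.3, 1.9, 2.9, 0], [0.9, 12.0, 2.2, 3.2, 0], [0.9, 13.8, 2.5, 3.5, 0], [0.9, 15.5, 2.8, 3.7, 0], [0.9, 17.3, 3.1, 3.9, 0]]
[[0.9, 1.8, 0.3, 0.1, 0], [0.9, 3.5, 0.6, 0.2, 0], [0.9, 5.3, 1.0, 0.3, 0], [0.9, 7.1, 1.3, 0.3, 0], [0.9, 8.9, 1.6, 0.2, 0], [0.9, 10.7, 1.9, 0.1, 0], [0.9, 12.4, 2.3, -0.1, 0], [0.9, 14.2, 2.6, -0.3, 0], [0.9, 16.0, 2.9, -0.5, 0], [0.9, 17.7, 3.2, -0.8, 0]]
[[0.9, 1.7, 0.3, -0.3, 0], [0.9, 3.5, 0.6, -0.7, 0], [0.9, 5.2, 0.9, -1.1, 0], [0.9, 6.9, 1.3, -1.6, 0], [0.9, 8.6, 1.6, -2.1, 0], [0.9, 10.3, 1.9, -2.7, 0], [0.9, 12.0, 2.2, -3.3, 0], [0.9, 13.6, 2.5, -4.0, 0], [0.9, 15.3, 2.8, -4.7, 0], [0.9, 16.9, 3.1, -5.4, 0]]
```

Emit:
{"api": "jog_arm", "payload": {"targets": [[[0.9,-1.0,-0.2,1.5,0],[0.9,-2.1,-0.4,2.9,0],[0.9,-3.2,-0.6,4.3,0],[0.9,-4.4,-0.8,5.7,0],[0.9,-5.6,-1.0,7.0,0],[0.9,-6.8,-1.2,8.4,0],[0.9,-8.0,-1.5,9.6,0],[0.9,-9.3,-1.7,10.9,0],[0.9,-10.6,-1.9,12.1,0],[0.9,-12.0,-2.2,13.3,0]]]}}

```text
clock: 38.65
tool_pos: [0.6063, -0.1668, 0.1549]
eef_rot: [0.282, -3.129, 0.002]
wrist_force: [3.3, -5.8, -7.3]
opening: 0.0237
```

```bash
python3 rd.py
```

```text
{'clock': 38.65, 'tool_pos': [0.606, -0.167, 0.155], 'wrist_force': [3.26, -5.822, -7.34], 'wrist_torque': [-0.711, -0.873, 0.082], 'joint_efforts': [-2.159, -48.215, 5.302, -23.691, -0.677, 1.578, -0.129]}
```

Emit:
{"api": "jog_arm", "payload": {"targets": [[[0.9,-1.4,-0.3,1.1,0],[0.9,-2.8,-0.5,2.2,0],[0.9,-4.2,-0.8,3.3,0],[0.9,-5.7,-1.0,4.3,0],[0.9,-7.2,-1.3,5.3,0],[0.9,-8.7,-1.6,6.3,0],[0.9,-10.2,-1.9,7.2,0],[0.9,-11.8,-2.1,8.1,0],[0.9,-13.3,-2.4,8.9,0],[0.9,-14.9,-2.7,9.7,0]]]}}

```text
clock: 39.65
tool_pos: [0.592, -0.1694, 0.1646]
eef_rot: [-0.283, 3.128, -0.002]
wrist_force: [4.8, -5.2, -7.6]
opening: 0.0237
```

```bash
python3 rd.py -1
```

```text
{'clock': 39.65, 'tool_pos': [0.592, -0.169, 0.165], 'wrist_force': [4.831, -5.208, -7.591], 'wrist_torque': [-0.837, -1.129, 0.168], 'joint_efforts': [-2.011, -46.89, 5.104, -23.516, -0.582, 1.994, -0.127]}
```

Emit:
{"api": "jog_arm", "payload": {"targets": [[[0.9,-1.6,-0.3,0.7,0],[0.9,-3.3,-0.6,1.4,0],[0.9,-4.9,-0.9,2.1,0],[0.9,-6.6,-1.2,2.7,0],[0.9,-8.3,-1.5,3.3,0],[0.9,-10.0,-1.8,3.8,0],[0.9,-11.7,-2.1,4.3,0],[0.9,-13.4,-2.4,4.7,0],[0.9,-15.2,-2.8,5.1,0],[0.9,-16.9,-3.1,5.4,0]]]}}

```text
clock: 40.65
tool_pos: [0.5763, -0.1723, 0.1705]
eef_rot: [-0.283, 3.125, -0.003]
wrist_force: [5.9, -4.8, -8.6]
opening: 0.0237
```

```bash
python3 rd.py -1
```

```text
{'clock': 40.65, 'tool_pos': [0.576, -0.172, 0.17], 'wrist_force': [5.928, -4.75, -8.584], 'wrist_torque': [-0.799, -1.472, 0.13], 'joint_efforts': [-1.505, -44.729, 5.068, -22.394, -0.319, 2.524, -0.108]}
```

Emit:
{"api": "jog_arm", "payload": {"targets": [[[0.9,-1.8,-0.3,0.3,0],[0.9,-3.5,-0.6,0.5,0],[0.9,-5.3,-1.0,0.7,0],[0.9,-7.1,-1.3,0.9,0],[0.9,-8.8,-1.6,1.0,0],[0.9,-10.6,-1.9,1.0,0],[0.9,-12.4,-2.3,1.0,0],[0.9,-14.2,-2.6,1.0,0],[0.9,-15.9,-2.9,0.9,0],[0.9,-17.7,-3.2,0.8,0]]]}}

```text
clock: 41.65
tool_pos: [0.5606, -0.1753, 0.1724]
eef_rot: [-0.283, 3.121, -0.004]
wrist_force: [9.4, -3.8, -5.4]
opening: 0.024
```

```bash
python3 rd.py -1
```

```text
{'clock': 41.65, 'tool_pos': [0.561, -0.175, 0.172], 'wrist_force': [9.364, -3.822, -5.396], 'wrist_torque': [-0.667, -1.92, 0.063], 'joint_efforts': [-0.766, -41.559, 5.092, -20.295, 0.099, 3.06, -0.07]}
```

Emit:
{"api": "jog_arm", "payload": {"targets": [[[0.9,-1.8,-0.3,-0.2,0],[0.9,-3.5,-0.6,-0.4,0],[0.9,-5.3,-1.0,-0.7,0],[0.9,-7.0,-1.3,-1.0,0],[0.9,-8.8,-1.6,-1.4,0],[0.9,-10.5,-1.9,-1.8,0],[0.9,-12.2,-2.2,-2.2,0],[0.9,-13.9,-2.5,-2.8,0],[0.9,-15.6,-2.8,-3.3,0],[0.9,-17.3,-3.1,-3.9,0]]]}}

```text
clock: 42.65
tool_pos: [0.5454, -0.1781, 0.1704]
eef_rot: [-0.283, 3.116, -0.004]
wrist_force: [9.3, -3.0, 0.9]
opening: 0.0238
```

```bash
python3 rd.py -1
```

```text
{'clock': 42.65, 'tool_pos': [0.545, -0.178, 0.17], 'wrist_force': [9.339, -3.022, 0.936], 'wrist_torque': [-0.318, -1.956, 0.014], 'joint_efforts': [0.142, -36.407, 5.014, -17.203, 0.583, 3.035, -0.028]}
```

Emit:
{"api": "jog_arm", "payload": {"targets": [[[0.9,-1.7,-0.3,-0.6,0],[0.9,-3.3,-0.6,-1.3,0],[0.9,-4.9,-0.9,-2.1,0],[0.9,-6.5,-1.2,-2.8,0],[0.9,-8.1,-1.5,-3.6,0],[0.9,-9.7,-1.8,-4.5,0],[0.9,-11.2,-2.0,-5.4,0],[0.9,-12.8,-2.3,-6.3,0],[0.9,-14.3,-2.6,-7.3,0],[0.9,-15.7,-2.9,-8.3,0]]]}}

```text
clock: 43.65
tool_pos: [0.5301, -0.1809, 0.1636]
eef_rot: [-0.283, 3.115, -0.003]
wrist_force: [5.4, -1.4, 9.7]
opening: 0.0234
```

```bash
python3 rd.py -1
```

```text
{'clock': 43.65, 'tool_pos': [0.53, -0.181, 0.164], 'wrist_force': [5.431, -1.415, 9.651], 'wrist_torque': [0.004, -1.456, -0.018], 'joint_efforts': [0.482, -31.112, 4.48, -15.375, 0.671, 1.955, -0.025]}
```

Emit:
{"api": "jog_arm", "payload": {"targets": [[[0.9,-1.4,-0.3,-1.1,0],[0.9,-2.9,-0.5,-2.1,0],[0.9,-4.2,-0.8,-3.3,0],[0.9,-5.6,-1.0,-4.4,0],[0.9,-6.9,-1.3,-5.6,0],[0.9,-8.2,-1.5,-6.9,0],[0.9,-9.5,-1.7,-8.2,0],[0.9,-10.7,-1.9,-9.5,0],[0.9,-11.9,-2.2,-10.8,0],[0.9,-13.1,-2.4,-12.2,0]]]}}

```text
clock: 44.65
tool_pos: [0.516, -0.1835, 0.1515]
eef_rot: [-0.283, 3.117, -0.002]
wrist_force: [2.8, 0.1, 13.0]
opening: 0.0241
```

```bash
python3 rd.py -1; python3 an.py | sed -n '/h 0.2$/,/h 0.22/p'|tail -8; python3 joint.py
```

```text
{'clock': 44.65, 'tool_pos': [0.516, -0.183, 0.151], 'wrist_force': [2.849, 0.126, 13.015], 'wrist_torque': [0.045, -0.865, 0.038], 'joint_efforts': [0.139, -29.153, 3.856, -15.465, 0.394, 1.106, -0.053]}
38.65 [40.14   0.067  6.388 -4.214  0.082 -0.343]
39.65 [25.076  0.067  6.679 -5.255  0.169 -0.278]
40.65 [10.487  0.068  6.462 -7.534  0.019 -0.418]
41.65 [-3.141  0.069  8.221 -5.855  0.313 -0.251]
42.65 [-16.207   0.069   8.566  -1.515   0.275  -0.318]
43.65 [-30.303   0.069   9.265   5.764   0.141  -0.499]
44.65 [-45.972   0.068  11.322   7.014   0.447  -0.327]
h 0.22
gamma(slug-stripe) -79.1 +- 3.7 k [0.47 0.28] h 0.191 b -0.09 cost 19.4 n 26
gamma(slug-stripe) -92.4 +- 7.1 k [0.48 0.35] h 0.186 b 0.02 cost 7.1 n 10
gamma(slug-stripe) -73.4 +- 5.2 k [0.47 0.28] h 0.197 b -0.08 cost 8.6 n 16
gamma(slug-stripe) -81.4 +- 3.8 k [0.49 0.27] h 0.18 b -0.41 cost 3.4 n 26
gamma(slug-stripe) -90.1 +- 7.2 k [0.49 0.35] h 0.18 b -0.26 cost 1.2 n 10
gamma(slug-stripe) -76.5 +- 5.5 k [0.47 0.28] h 0.18 b -0.29 cost 1.1 n 16
```

Emit:
{"api": "jog_arm", "payload": {"targets": [[[0.9,1.2,0.2,1.4,0],[0.9,2.4,0.4,2.7,0],[0.9,3.6,0.7,4.0,0],[0.9,4.8,0.9,5.3,0],[0.9,6.1,1.1,6.5,0],[0.9,7.5,1.4,7.7,0],[0.9,8.8,1.6,8.9,0],[0.9,10.2,1.9,10.0,0],[0.9,11.6,2.1,11.1,0],[0.9,13.1,2.4,12.2,0]]]}}

```text
clock: 45.65
tool_pos: [0.5205, -0.1826, 0.1569]
eef_rot: [0.281, -3.121, 0.002]
wrist_force: [0.7, -6.8, -9.4]
opening: 0.0239
```

```bash
python3 rd.py
```

```text
{'clock': 45.65, 'tool_pos': [0.52, -0.183, 0.157], 'wrist_force': [0.681, -6.819, -9.365], 'wrist_torque': [-1.416, 0.241, 0.09], 'joint_efforts': [-3.388, -42.056, 2.398, -25.762, -1.755, 0.74, -0.091]}
```

Emit:
{"api": "jog_arm", "payload": {"targets": [[[0.9,1.5,0.3,1.0,0],[0.9,3.0,0.5,2.0,0],[0.9,4.5,0.8,2.9,0],[0.9,6.0,1.1,3.8,0],[0.9,7.6,1.4,4.7,0],[0.9,9.2,1.7,5.5,0],[0.9,10.8,2.0,6.3,0],[0.9,12.4,2.3,7.0,0],[0.9,14.1,2.6,7.7,0],[0.9,15.7,2.9,8.3,0]]]}}

```text
clock: 46.65
tool_pos: [0.5333, -0.1802, 0.1656]
eef_rot: [0.279, -3.116, -0.0]
wrist_force: [-7.6, -4.7, -2.7]
opening: 0.0237
```

```bash
python3 rd.py 1
```

```text
{'clock': 46.65, 'tool_pos': [0.533, -0.18, 0.166], 'wrist_force': [-7.642, -4.739, -2.719], 'wrist_torque': [-1.3, 1.711, 0.151], 'joint_efforts': [-4.101, -39.471, 1.381, -27.027, -2.434, -1.509, -0.145]}
```

Emit:
{"api": "jog_arm", "payload": {"targets": [[[0.9,1.7,0.3,0.6,0],[0.9,3.4,0.6,1.1,0],[0.9,5.1,0.9,1.7,0],[0.9,6.8,1.2,2.1,0],[0.9,8.5,1.5,2.5,0],[0.9,10.3,1.9,2.9,0],[0.9,12.0,2.2,3.2,0],[0.9,13.8,2.5,3.5,0],[0.9,15.5,2.8,3.7,0],[0.9,17.3,3.1,3.9,0]]]}}

```text
clock: 47.65
tool_pos: [0.5503, -0.177, 0.1704]
eef_rot: [0.279, -3.115, -0.001]
wrist_force: [-9.0, -3.8, 4.4]
opening: 0.0238
```

```bash
python3 rd.py 1
```

```text
{'clock': 47.65, 'tool_pos': [0.55, -0.177, 0.17], 'wrist_force': [-9.03, -3.807, 4.442], 'wrist_torque': [-1.02, 2.233, 0.157], 'joint_efforts': [-3.812, -38.166, 1.536, -26.462, -2.406, -2.445, -0.149]}
```

Emit:
{"api": "jog_arm", "payload": {"targets": [[[0.9,1.8,0.3,0.1,0],[0.9,3.5,0.6,0.2,0],[0.9,5.3,1.0,0.3,0],[0.9,7.1,1.3,0.3,0],[0.9,8.9,1.6,0.2,0],[0.9,10.7,1.9,0.1,0],[0.9,12.4,2.3,-0.1,0],[0.9,14.2,2.6,-0.3,0],[0.9,16.0,2.9,-0.5,0],[0.9,17.7,3.2,-0.8,0]]]}}

```text
clock: 48.65
tool_pos: [0.5689, -0.1736, 0.1705]
eef_rot: [0.279, -3.117, -0.002]
wrist_force: [-10.0, -2.9, 8.0]
opening: 0.0238
```

```bash
python3 rd.py 1
```

```text
{'clock': 48.65, 'tool_pos': [0.569, -0.174, 0.17], 'wrist_force': [-10.012, -2.916, 7.957], 'wrist_torque': [-0.877, 2.222, 0.11], 'joint_efforts': [-3.29, -38.099, 2.096, -25.288, -2.153, -2.57, -0.138]}
```

Emit:
{"api": "jog_arm", "payload": {"targets": [[[0.9,1.7,0.3,-0.3,0],[0.9,3.5,0.6,-0.7,0],[0.9,5.2,0.9,-1.1,0],[0.9,6.9,1.3,-1.6,0],[0.9,8.6,1.6,-2.1,0],[0.9,10.3,1.9,-2.7,0],[0.9,12.0,2.2,-3.3,0],[0.9,13.6,2.5,-4.0,0],[0.9,15.3,2.8,-4.7,0],[0.9,16.9,3.1,-5.4,0]]]}}

```text
clock: 49.65
tool_pos: [0.5868, -0.1703, 0.1659]
eef_rot: [0.28, -3.119, -0.002]
wrist_force: [-8.7, -2.4, 10.0]
opening: 0.0236
```

```bash
python3 rd.py 1; python3 an.py | sed -n '/h 0.2$/,/h 0.22/p'|tail -6; python3 joint.py; python3 - <<'E'
from stripe import *
s=r.read_state();save("wrist","w8")
print(meas('pics/w8.png',s),feat(s,.2)[0],s['clock'])
E
```

```text
{'clock': 49.65, 'tool_pos': [0.587, -0.17, 0.166], 'wrist_force': [-8.709, -2.395, 10.02], 'wrist_torque': [-0.694, 2.046, 0.156], 'joint_efforts': [-2.823, -38.737, 2.703, -24.092, -1.883, -2.405, -0.125]}
45.65 [-3.9863e+01  6.9000e-02 -6.4240e+00 -6.8360e+00 -3.8000e-02  4.0500e-01]
46.65 [-26.755   0.069  -8.695   1.338  -0.175   0.424]
47.65 [-11.708   0.068  -8.465   6.291   0.083   0.656]
48.65 [  4.382   0.067 -10.949   7.141  -0.261   0.469]
49.65 [ 20.653   0.066 -11.953   6.202  -0.281   0.51 ]
h 0.22
gamma(slug-stripe) -79.1 +- 3.3 k [0.47 0.28] h 0.195 b -0.04 cost 23.5 n 30
gamma(slug-stripe) -92.4 +- 7.1 k [0.48 0.35] h 0.186 b 0.02 cost 7.1 n 10
gamma(slug-stripe) -74.4 +- 4.3 k [0.47 0.27] h 0.201 b -0.03 cost 11.3 n 20
gamma(slug-stripe) -81.9 +- 3.4 k [0.49 0.27] h 0.18 b -0.4 cost 4.0 n 30
gamma(slug-stripe) -90.1 +- 7.2 k [0.49 0.35] h 0.18 b -0.26 cost 1.2 n 10
gamma(slug-stripe) -78.3 +- 4.7 k [0.47 0.27] h 0.18 b -0.29 cost 1.9 n 20
((np.int64(60), np.int64(73)), [np.float64(-70.90121599930876), np.float64(-59.12730488574098)]) 20.653321137517338 49.65
```

```bash
python3 arc.py 25 3 69; python3 arc.py 3 -20 69
```

```text
[[0.9, -2.4, -0.4, 1.1, 0], [0.9, -4.8, -0.9, 2.1, 0], [0.9, -7.3, -1.3, 2.9, 0], [0.9, -9.8, -1.8, 3.7, 0], [0.9, -12.3, -2.2, 4.4, 0], [0.9, -14.8, -2.7, 5.0, 0], [0.9, -17.4, -3.2, 5.5, 0], [0.9, -19.9, -3.6, 5.9, 0], [0.9, -22.5, -4.1, 6.2, 0], [0.9, -25.1, -4.6, 6.4, 0]]
[[0.9, -2.7, -0.5, 0.1, 0], [0.9, -5.4, -1.0, 0.1, 0], [0.9, -8.2, -1.5, -0.1, 0], [0.9, -10.9, -2.0, -0.3, 0], [0.9, -13.6, -2.5, -0.7, 0], [0.9, -16.3, -3.0, -1.1, 0], [0.9, -18.9, -3.4, -1.7, 0], [0.9, -21.6, -3.9, -2.4, 0], [0.9, -24.2, -4.4, -3.2, 0], [0.9, -26.8, -4.9, -4.1, 0]]
```

Emit:
{"api": "jog_arm", "payload": {"targets": [[[0.9,-2.4,-0.4,1.1,0],[0.9,-4.8,-0.9,2.1,0],[0.9,-7.3,-1.3,2.9,0],[0.9,-9.8,-1.8,3.7,0],[0.9,-12.3,-2.2,4.4,0],[0.9,-14.8,-2.7,5.0,0],[0.9,-17.4,-3.2,5.5,0],[0.9,-19.9,-3.6,5.9,0],[0.9,-22.5,-4.1,6.2,0],[0.9,-25.1,-4.6,6.4,0]]]}}

```text
clock: 50.7
tool_pos: [0.5686, -0.1738, 0.1714]
eef_rot: [-0.283, 3.124, -0.004]
wrist_force: [8.0, -5.4, -9.1]
opening: 0.0236
```

```bash
python3 rd.py -1
```

```text
{'clock': 50.7, 'tool_pos': [0.569, -0.174, 0.171], 'wrist_force': [8.042, -5.383, -9.097], 'wrist_torque': [-0.859, -1.693, 0.141], 'joint_efforts': [-1.566, -44.24, 4.871, -22.089, -0.306, 2.929, -0.103]}
```

Emit:
{"api": "jog_arm", "payload": {"targets": [[[0.9,-2.7,-0.5,0.1,0],[0.9,-5.4,-1.0,0.1,0],[0.9,-8.2,-1.5,-0.1,0],[0.9,-10.9,-2.0,-0.3,0],[0.9,-13.6,-2.5,-0.7,0],[0.9,-16.3,-3.0,-1.1,0],[0.9,-18.9,-3.4,-1.7,0],[0.9,-21.6,-3.9,-2.4,0],[0.9,-24.2,-4.4,-3.2,0],[0.9,-26.8,-4.9,-4.1,0]]]}}

```text
clock: 51.7
tool_pos: [0.5455, -0.1781, 0.1702]
eef_rot: [-0.283, 3.116, -0.004]
wrist_force: [9.3, -3.2, 0.4]
opening: 0.0238
```

```bash
python3 rd.py -1; python3 joint.py|head -3; python3 - <<'E'
from stripe import *
s=r.read_state();im=save("wrist","w9");d=save("side","d9");s2=r.read_state();print(feat(s,.2),feat(s2,.2),s2['clock'])
c=cam("side")
for a in(-115,-108,-102,-96,-90,-80):
    t=np.deg2rad(a);print(a,[proj(c,C+.08*(np.sin(t)*u+np.cos(t)*np.array([0,0,1]))+w*v)[0].round(1).tolist() for w in(-.012,.012)])
cv2.imwrite('pics/d9c.png',np.hstack([cv2.resize(d[240:310,350:420],None,fx=6,fy=6,interpolation=2),cv2.resize(im,(360,420))]))
E
```

```text
{'clock': 51.7, 'tool_pos': [0.546, -0.178, 0.17], 'wrist_force': [9.34, -3.177, 0.371], 'wrist_torque': [-0.384, -2.141, -0.006], 'joint_efforts': [0.028, -36.526, 4.941, -17.165, 0.551, 3.181, -0.028]}
gamma(slug-stripe) -78.6 +- 3.2 k [0.47 0.28] h 0.195 b -0.03 cost 24.4 n 32
gamma(slug-stripe) -92.4 +- 7.1 k [0.48 0.35] h 0.186 b 0.02 cost 7.1 n 10
gamma(slug-stripe) -74.0 +- 4.1 k [0.47 0.27] h 0.2 b -0.01 cost 12.2 n 22
(np.float64(-16.155321579309163), np.float64(0.06890315964161592), np.float64(8.384192777284017), np.float64(-2.0429423191336538), np.float64(0.08396586527881364), np.float64(-0.49373150812046984)) (np.float64(-16.666092069796065), np.float64(0.0689501045038156), np.float64(7.9588676685017825), np.float64(-2.647090424679675), np.float64(0.24209543867551642), np.float64(-0.30666931879972104)) 51.8
-115 [[367.9, 306.0], [360.5, 301.7]]
-108 [[367.4, 304.7], [359.9, 300.4]]
-102 [[367.2, 303.3], [359.7, 299.0]]
-96 [[367.2, 301.7], [359.6, 297.4]]
-90 [[367.3, 299.8], [359.7, 295.5]]
-80 [[368.0, 296.2], [360.3, 291.9]]
```

View pics/d9c.png

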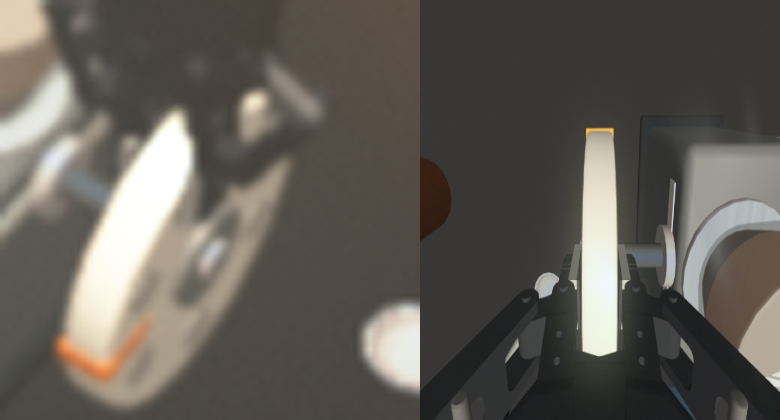

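The side crop shows the stripe corner at about (368,302), which puts the stripe near −98°. The target is about −101.5°. I'll nudge it 4° and firm up the grip.

Emit:
{"api": "jog_arm", "payload": {"targets": [[[0.9,-1.5,-0.3,-0.6,0],[0.9,-3,-0.5,-1.2,0],[0.9,-4.4,-0.8,-1.8,0],[0.9,-4.4,-0.8,-1.8,0],[0.9,-4.4,-0.8,-1.8,0],[0.9,-4.4,-0.8,-1.8,0],[0.9,-4.4,-0.8,-1.8,0],[0.9,-4.4,-0.8,-1.8,0],[0.9,-4.4,-0.8,-1.8,0],[0.9,-4.4,-0.8,-1.8,0]]], "squeeze": 30}}

```text
clock: 52.8
tool_pos: [0.5421, -0.1787, 0.1692]
eef_rot: [-0.283, 3.114, -0.004]
wrist_force: [9.1, -2.6, 2.8]
opening: 0.0238
```

```bash
python3 - <<'E'
from stripe import *
s=r.read_state();d=save("side","d10");sc=save("scene","s10");s2=r.read_state();print(np.round(feat(s,.2),2),np.round(feat(s2,.2),2),s2['clock'],s2['opening'])
cv2.imwrite('pics/f10.png',np.hstack([cv2.resize(d[240:310,350:420],None,fx=5,fy=5,interpolation=2),cv2.resize(sc[180:340,210:410],None,fx=2.1875,fy=2.1875,interpolation=2)]))
E
```

```text
[-19.22   0.07   8.95  -0.12  -0.02  -0.64] [-19.18   0.07  10.1   -1.12   0.35  -0.35] 52.9 0.023697150020170782
```

View pics/f10.png

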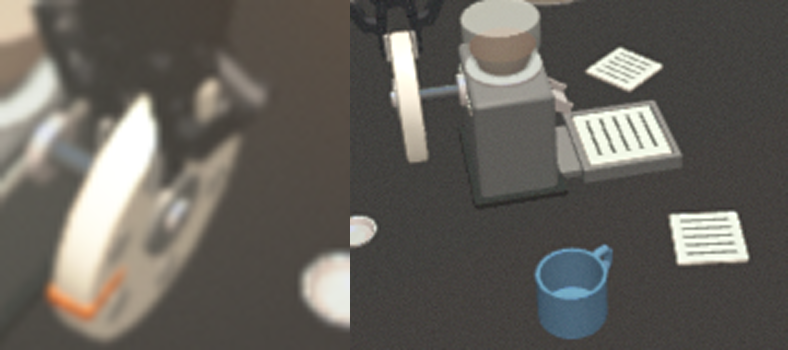

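The final view shows the stripe at about −101°, the fingers closed on the rim at a 23.7 mm opening, and the plate flush in the tray at (625,140) in the crop. The mug and look-alikes haven't moved. Handing in.

```bash
python3 -c "
from workcell import r
print(r.finish_job())"
```

```text
the job is handed in; nothing more can be done
None
```

I pressed the catch plate home first, then turned the handwheel so its heavy side points down, and handed in at about 53 s with the fingers still holding the rim. The wheel angle is an estimate, good to a few degrees at best.

- **Plate:** I pushed with one finger over each strip until it stopped hard (37 N with no further travel). Afterwards the wrist, scene and side pictures all showed it level and flush in the tray.
- **Wheel:** I swept it back and forth through two grasps to feel the heavy side. It came out about 79° behind the stripe, ±3° from the combined fit. I set the stripe to about −101° from the top, read from the side picture. That puts the heavy side straight down by the combined fit.
- **What disagreed:**
    - The first sweep alone put the heavy side at −92° ±7°, and the later sweeps around the bottom put it at −74° ±4°. The combined figure leans on the later ones. On those figures alone it would be about 13° or 5° off straight down.
    - The wheel slipped about 5° in the pads during each grasp, so I took the final angle from the picture, not from the arm's travel.
- **Last checks:** The opening was 23.7 mm, so the rim is held, and I set a 30 N grip. The mug and the loose plate look-alikes had not moved. I did not recheck the things on the board, the jar or the scoop, but the arm never went near enough to touch them.

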